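# Lock the swivel hopper under its tipping tray and load it with thread spools

### The job

First swing the spool feeder's hopper round by its black post until the hole in its plate lines up with the hole in the base, and push the locking pin from the wooden block all the way down through both. Then stand or lay all the thread spools from the table in the plywood tray, and only when every one of them is in it lift the tray's bar to tip them into the hopper together. Finish with every spool in the hopper, the tray let back down level and the pin still fully home, and leave the tin, the thread cone and the shears where they are.

Things in the scene. Friction and masses are not known exactly. Their poses are not given: they have to be found in the camera images.
- feeder: Fixed grey cast base of the spool feeder. Origin on the table surface at the hopper's vertical swivel axis; own y points from the swivel axis towards the tipping tray, z up.
- base_hole (a point): Mouth (centre, 22 mm above the table) of the 15 mm hole in the fixed base block, 22 mm deep down to the table; axes as the feeder's. The pin goes down into it.
- plate_hole (a point): Centre of the upper mouth of the 15 mm through hole in the square ear of the hopper's 12 mm thick swivel plate, 36 mm above the table, 115 mm from the swivel axis; it passes over the base hole with a 2 mm gap. Axes are those of the hopper.
- post_top (a point): Centre of the top of the upright black round post (20 mm diameter, standing 60 mm above the swivel plate, top 96 mm above the table), 78 mm from the swivel axis, by which the hopper is swung. It may turn in the fingers.
- hopper (a joint): Swivel angle of hopper and plate, rad, about the vertical, counter-clockwise from above positive; 0 when plate hole and base hole line up and the hopper is under the tray's lip; stops at -1.15 and 0.4. With the pin in it has about 0.025 rad of play. Stays where it is left (about 0.12 N m of friction).
- hopper_in (a point): Centre of the hopper's inner floor, 40 mm above the table. The open sheet-metal hopper is 112 x 112 mm inside, axes x and y along its walls, y towards the side that faces the tray when locked; that wall is 32 mm tall above the floor, the opposite one 76 mm, the sides stepped.
- pin: Steel locking pin: shank 12 mm diameter and 34 mm long with its last 8 mm tapered to 6 mm, and a round head above it, 24 mm diameter and 42 mm tall. Origin at the tip (the lower end), z up along the pin to the head's top at 76 mm. At the start it stands in the parking block. Fully home, its head rests on the swivel plate and its tip is 2 mm above the table.
- pin_block: Fixed wooden parking block 60 x 60 x 36 mm with a 15 mm hole; origin under its centre.
- tray (a joint): Tipping angle of the tray, rad: 0 level and resting, grows as the bar is lifted, stop at 1.25. The tray weighs about 0.45 kg and falls back by itself when let go; its contents slide out at about 0.7 to 1.1.
- tray_floor (a point): Centre of the upper face of the tray's floor, 97 mm above the table when level. Plywood tray 102 mm wide (x) and 173 mm long inside (y from -89 at the open lip over the hopper to +84 at the end wall), walls 33 mm above the floor on three sides; y points away from the hopper.
- tray_hinge (a point): Centre of the tray's horizontal hinge line (along the feeder's x), 92 mm above the table.
- tray_bar (a point): Centre of the round black lifting bar, 14 mm diameter, 106 mm long along the tray's x (about 85 mm free between its two arms), 112 mm above the table when level, 49 mm beyond the end wall's outer face; 214 mm along and 20 mm above the hinge line in the tray's frame. It moves on a circle about the hinge and may turn in the fingers.
- spool1: Wooden-flanged thread spool, a cylinder 36 mm in diameter and 30 mm tall, 35 g; origin in its centre, z along its axis (upright at the start). Two to four of the four like it are present.
- spool2: Wooden-flanged thread spool, a cylinder 36 mm in diameter and 30 mm tall, 35 g; origin in its centre, z along its axis (upright at the start). Two to four of the four like it are present.
- spool3: Wooden-flanged thread spool, a cylinder 36 mm in diameter and 30 mm tall, 35 g; origin in its centre, z along its axis (upright at the start). Two to four of the four like it are present.
- spool4: Wooden-flanged thread spool, a cylinder 36 mm in diameter and 30 mm tall, 35 g; origin in its centre, z along its axis (upright at the start). Two to four of the four like it are present.
- tin: Round red tin, 104 mm diameter, 69 mm tall; leave alone. Origin under its centre.
- cone: Grey thread cone, 68 mm diameter, 120 mm tall; leave alone. Origin under its centre.
- shears: Tailor's shears lying on the table, about 240 mm long along x; leave alone. Origin near the pivot, on the underside.
There are look-alikes about, which are no part of the job. Leave any green or pink look-alike of the spool3 alone.

How it is judged:
By the outcome, as a careful person would: the job done as asked, in the order asked, and still so for the second after the job is handed in, with the robot touching nothing.
Of spool1, spool2, spool3, spool4 only 2 to 4 are there at a start; the rules pass over those that are not, and their reading is None.
At some moment in a run one of spool1, spool2, spool3, spool4 may be knocked a few centimetres aside while the robot is not near it.
It also fails if it takes over 210 s, if anything falls off the work surface, if the arm or the gripper's body presses on something with over 40 N, if the wrist force passes 120 N, or if a joint passes its speed limit or range.

### The arm

A 6-joint arm with a two-finger parallel gripper is mounted at the origin on the work surface. World frame = base frame: x ahead of the robot, y to its left, z up, the work surface at z = 0. Lengths are in m, angles in degrees, forces in N, time in s.
With the tool pointing down it reaches from about 0.375 to 0.9 m from the base axis. Payload 3.1 kg.
Tool frame: the origin (TCP) lies on the centre line of the jaws, within the pads' length; the fingertips stand 22 mm ahead of it and the grasp point (between the pads) lies 3 mm ahead of it; y points along the fingers, z is the direction in which the jaws open and shut, and the axes are right-handed (so a half turn about y gives the same grasp; the last joint's range is limited). The gripper opens to 87 mm and grips with 3 to 60 N. Pads are 19 mm wide; open, the fingers measure 117 mm over their backs; the gripper's body (75 mm by 190 mm) begins 51 mm behind the grasp point.
Start: joints at [-81.618, 30.224, 82.088, -0, 67.689, -10.227], TCP at [0.199, -0.592, 0.245] pointing down, gripper open.
Joint ranges: [-176.69, 176.69], [-43.24, 126.21], [12.49, 139.97], [-82, 262], [0, 151.66], [-163.58, 163.58]. Speed limits (degrees/s): [159.86, 159.86, 180, 180, 180, 180].

### API

Orientations are given as a 3x3 rotation matrix whose columns are the frame's x, y, z axes.
In Python, from rig import bot gives the robot as it stands.
- The arm moves only by the tool jog_arm, never from a script. Its argument "motion" is one flat list of numbers, 6 for each row, row after row: the shift along the tool's x, y, z in mm, then the turn, a rotation vector about the tool's x, y, z in degrees. A call has 1 to 20 rows; each row is the pose to reach, as a shift and turn from the pose commanded when the call began, along the tool's axes at that moment; what a row does not reach only later rows make up. A row lasts 1/8 s, in which the tool goes at most 62.5 mm and 10.7 degrees, less where a joint would pass 70% of its speed; a pose out of reach is approached as far as the arm can. A call with a gripper value outside its range is refused whole. "gripper" is the opening, from 0 (shut) to 1 (fully open), set as the call begins (left out, the last holds). The fingers move at their own pace and stop on an object; the grip force is fixed at half the most. Time passes only in rows, so rows that repeat a pose let the fingers close. It gives the time, the measured TCP pose, the force and the opening at its end, in the units of the state.
- bot.read_state(): the state, without advancing time (a new reading comes with each control period).
- bot.capture(name): name is "scene" or "top"; returns (picture, depth): 420x560x3 uint8, red, green, blue; 420x560 float32, m along the optical axis (not along the pixel's ray), 0 where there is no reading.
- bot.get_calibration(name): a dict with "mtx" (3x3 intrinsics, pixels), "k1" (the pictures are not rectified: a ray, as slopes to the right and down, at radius r is drawn at 1 + k1 r^2 times it, then the intrinsics apply), "pose" (4x4, takes a point from camera to world coordinates). Camera axes: x right, y up, looking along -z (the intrinsics and any distortion apply to the point x, -y, -z); pixel columns grow to the right and rows downward; lengths in m; the calibration is good to about 2 mm. A picture is of the moment at which its call begins. get_calibration takes no time and is no camera call.
- bot.hand_in(): hands the job in, once; it reports no verdict.
The state is a dict: "time_s": time; "joint_positions": joint angles; "qvel": joint speeds; "tau": joint torques, N m; "position": TCP position; "tcp_rot": TCP orientation; "force": force on the tool from outside, world axes, zero at the start; "moment": the same for the moment, N m; "opening": opening from 0.0 (shut) to 1.0 (fully open).
Only numpy, scipy, OpenCV 4.12 (cv2) and the standard library are available. Lean on these libraries where they do the work, as an engineer would, in place of code of your own. Each camera call takes 0.05 s, during which the arm holds its last target.

## Working session

There is one attempt and no reset: what is moved stays moved. The work goes in short steps, Python scripts to look and compute and a tool call to move; the robot and the scene stay as the last step left them, time stands still between calls to the robot, and variables do not carry over. Pictures are saved under pics/ and viewed, and the job is handed in when it is done.

Besides the shell and the picture viewer there is one more tool, called as name(argument=value, ...) on one line, values as JSON. jog_arm: Moves the arm, as the interface text tells. Its arguments: {"type":"object","properties":{"motion":{"type":"array","items":{"type":"number"}},"gripper":{"type":"number"}},"required":["motion"]}

```bash
ls; mkdir -p pics; cat > h.py <<'E'
import numpy as np, cv2
from rig import bot
def cap(n,name):
    im,d=bot.capture(n); np.savez('pics/'+name+'.npz',im=im,d=d)
    cv2.imwrite('pics/'+name+'.png',im[:,:,::-1]); return im,d
def load(name):
    z=np.load('pics/'+name+'.npz'); return z['im'],z['d']
def cloud(n,d):
    c=bot.get_calibration(n);K=np.array(c['mtx']);P=np.array(c['pose'])
    v,u=np.mgrid[0:420,0:560].astype(float)
    pts=np.stack([u.ravel(),v.ravel()],1)[:,None]
    xy=cv2.undistortPoints(pts,K,np.array([c['k1'],0,0,0.])).reshape(420,560,2)
    p=np.stack([xy[...,0]*d,-xy[...,1]*d,-d],-1)
    w=p@P[:3,:3].T+P[:3,3]; w[d<=0]=np.nan
    return w
def proj(n,X):
    c=bot.get_calibration(n);K=np.array(c['mtx']);P=np.array(c['pose'])
    p=(np.atleast_2d(X)-P[:3,3])@P[:3,:3]; xy=np.stack([p[:,0]/-p[:,2],-p[:,1]/-p[:,2]],1)
    r2=(xy**2).sum(1,keepdims=True); xy=xy*(1+c['k1']*r2)
    return xy*[K[0,0],K[1,1]]+[K[0,2],K[1,2]]
E
python3 - <<'E'
from h import *
for n in('scene','top'):
    cap(n,n+'0'); c=bot.get_calibration(n); print(n,np.round(c['pose'],3).tolist(),np.round(c['mtx'],1).tolist(),c['k1'])
s=bot.read_state(); print(s)
E
```

```text
pics
scene [[0.605, -0.684, 0.407, 1.128], [0.796, 0.523, -0.304, -0.42], [-0.005, 0.508, 0.861, 1.251], [0.0, 0.0, 0.0, 1.0]] [[513.3, 0.0, 277.5], [0.0, 513.3, 203.1], [0.0, 0.0, 1.0]] -0.1174697550200414
top [[-0.015, 0.993, -0.117, 0.438], [-1.0, -0.015, -0.003, -0.0], [-0.005, 0.117, 0.993, 1.245], [0.0, 0.0, 0.0, 1.0]] [[503.3, 0.0, 278.1], [0.0, 503.3, 211.4], [0.0, 0.0, 1.0]] 0.0035979694007723198
{'time_s': 0.1, 'joint_positions': array([-8.16162326e+01,  3.02721622e+01,  8.21493114e+01, -1.90002298e-03,
        6.76917154e+01, -1.02274538e+01]), 'qvel': array([-0.02610076, -0.01981071, -0.0743937 ,  0.09849227, -0.1210205 ,
        0.0110624 ]), 'tau': array([-4.21314016e-04, -4.40984952e+01, -1.77150410e+01,  6.34789327e-02,
        5.34018874e-02, -4.28991609e-05]), 'position': array([ 0.19939001, -0.59167584,  0.24368383]), 'tcp_rot': array([[-9.47701948e-01, -3.18388070e-04,  3.19156569e-01],
       [-3.19156567e-01,  1.94993584e-03, -9.47699997e-01],
       [-3.20598458e-04, -9.99998048e-01, -1.94957364e-03]]), 'force': array([ 0.13681199, -0.74516055, -0.20303904]), 'moment': array([-0.03347835,  0.01554631, -0.01057842]), 'opening': 0.996261457788396}
```

View pics/scene0.png

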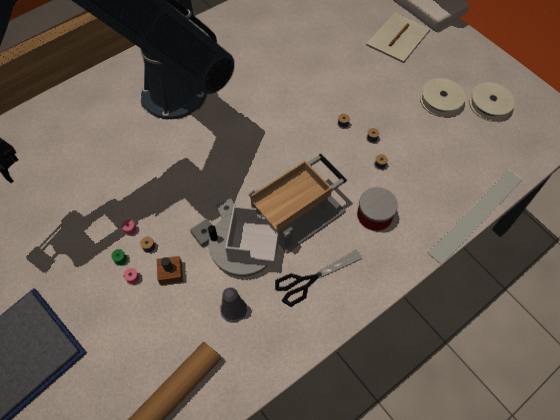

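View pics/top0.png

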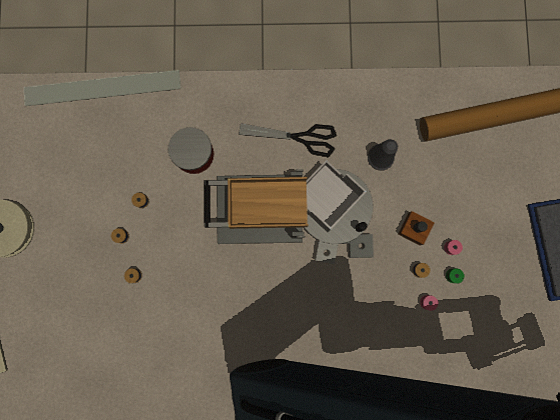

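The top view shows four wooden spools at about (139,200), (119,235), (132,275) and (422,270). The look-alikes are pink at (455,247) and (430,301), and green at (456,275). The feeder sits around (330,210), with the pin block at (417,228). Next I'll check enlarged crops and measure.

```bash
python3 - <<'E'
from h import *
im,d=load('top0'); 
a=cv2.resize(im[150:270,195:385],None,fx=4,fy=4,interpolation=cv2.INTER_CUBIC)
cv2.imwrite('pics/c1.png',a[:,:,::-1])
b=cv2.resize(im[200:320,385:485],None,fx=4,fy=4,interpolation=cv2.INTER_CUBIC)
c=cv2.resize(im[180:300,90:190],None,fx=4,fy=4,interpolation=cv2.INTER_CUBIC)
cv2.imwrite('pics/c2.png',np.hstack([b,c])[:,:,::-1])
w=cloud('top',d)
for n,(u,v) in dict(s1=(139,200),s2=(119,235),s3=(132,275),s4=(422,270),pinhead=(421,226),block=(410,232),post=(358,225),bar=(208,203),trayfloor=(268,203),hopfloor=(333,190),platehole=(327,252),ear2=(361,245),tin=(190,147)).items():
    print(n,np.round(np.nanmedian(w[v-1:v+2,u-1:u+2].reshape(-1,3),0),4))
E
```

```text
s1 [0.6136 0.3421 0.0311]
s2 [0.5289 0.3894 0.0324]
s3 [0.4325 0.3557 0.0304]
s4 [ 0.4341 -0.3386  0.0304]
pinhead [ 0.5356 -0.3279  0.0798]
block [ 0.5251 -0.312   0.0374]
post [ 0.5398 -0.1818  0.0766]
bar [0.5919 0.1615 0.1185]
trayfloor [0.5924 0.0266 0.0985]
hopfloor [ 0.6297 -0.1293  0.0422]
platehole [ 0.4815 -0.1151 -0.0008]
ear2 [ 4.975e-01 -1.991e-01 -3.000e-04]
tin [0.7344 0.2117 0.0687]
```

View pics/c1.png

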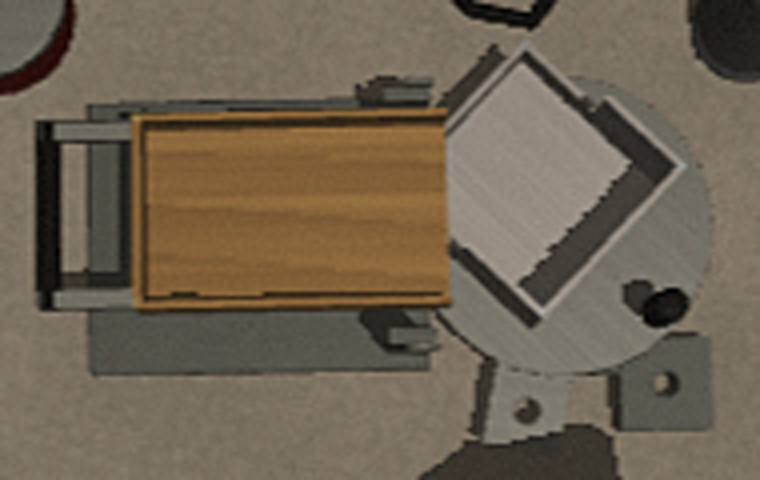

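View pics/c2.png

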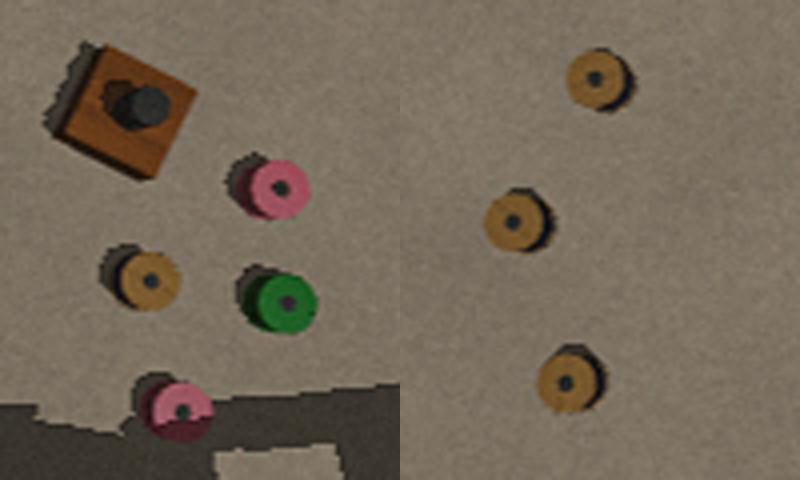

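```bash
cat >> h.py <<'E'
def ray(n,uv,z):
    c=bot.get_calibration(n);K=np.array(c['mtx']);P=np.array(c['pose'])
    xy=cv2.undistortPoints(np.array([[uv]],float),K,np.array([c['k1'],0,0,0.])).ravel()
    dr=P[:3,:3]@[xy[0],-xy[1],-1]; o=P[:3,3]
    return (o+dr*(z-o[2])/dr[2])[:2]
E
python3 - <<'E'
from h import *
im,d=load('scene0')
a=cv2.resize(im[185:305,140:300],None,fx=5,fy=5,interpolation=cv2.INTER_CUBIC)
cv2.imwrite('pics/c3.png',a[:,:,::-1])
a=cv2.resize(im[150:250,230:360],None,fx=6,fy=6,interpolation=cv2.INTER_CUBIC)
cv2.imwrite('pics/c4.png',a[:,:,::-1])
# subpixel crop coords -> pixels
def f(x,y,ox,oy,s): return ((x+.5)/s-.5+ox,(y+.5)/s-.5+oy)
P=ray('top',f(526,410,195,150,4),.036);B=ray('top',f(666,383,195,150,4),.022)
print('P',P,'B',B)
print('post',ray('top',f(667,307,195,150,4),.096))
mid=(P+B)/2;L=np.linalg.norm(P-B);h=np.sqrt(.115**2-L*L/4);n=np.array([-(B-P)[1],(B-P)[0]])/L
for s in(1,-1):print('C',mid+s*h*n, 'ang',2*np.arcsin(L/.23))
print('pin',ray('top',f(152,107,385,200,4),.078))
for nm,x,y,ox in(('s4',150,281,385),('s1',195,79,90),('s2',114,221,90),('s3',168,382,90)):
    print(nm,ray('top',f(x,y,ox,200 if ox==385 else 180,4),.030))
print('bar ends',ray('top',f(46,122,195,150,4),.119),ray('top',f(48,308,195,150,4),.119))
print('tray corners', [ray('top',f(x,y,195,150,4),.13).round(4).tolist() for x,y in((133,115),(136,309),(447,110),(450,303))])
E
```

```text
P [ 0.47995367 -0.10972982] B [ 0.49550149 -0.19624721]
post [ 0.53540142 -0.18642759]
C [ 0.59232179 -0.13419216] ang 0.7843265156258494
C [ 0.38313337 -0.17178487] ang 0.7843265156258494
pin [ 0.53477563 -0.33142609]
s4 [ 0.43438515 -0.33879786]
s1 [0.61540432 0.34431126]
s2 [0.52936902 0.39182041]
s3 [0.43219622 0.35724318]
bar ends [0.64414175 0.16589124] [0.53817223 0.1645659 ]
tray corners [[0.6453, 0.1153], [0.5359, 0.114], [0.6454, -0.0612], [0.5366, -0.0605]]
```

View pics/c3.png

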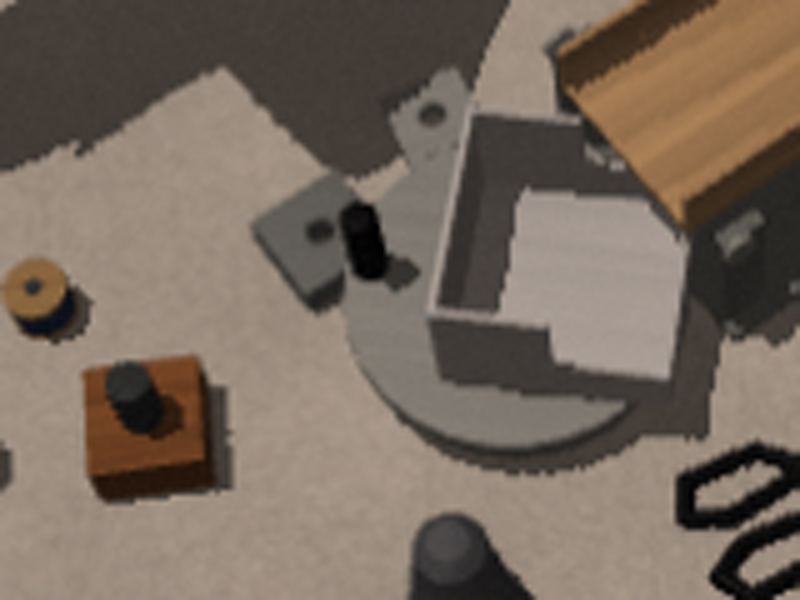

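View pics/c4.png

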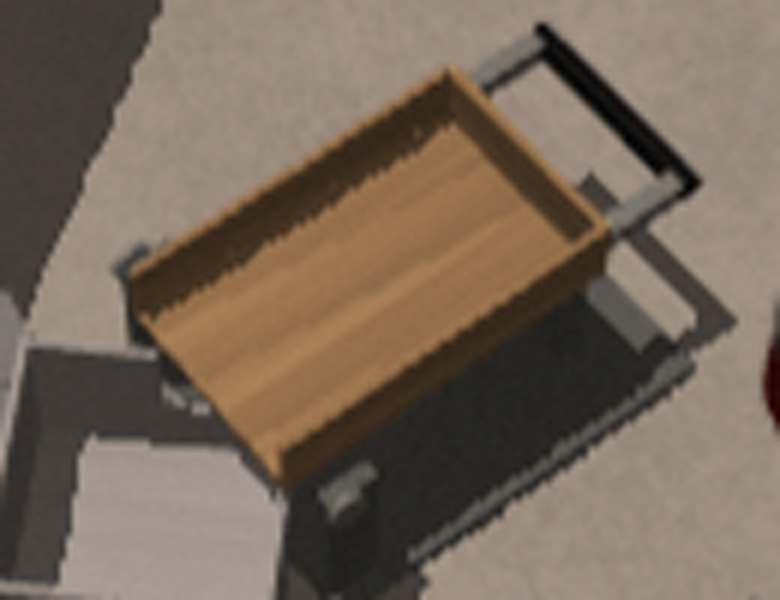

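```bash
cat >> h.py <<'E'
def f(x,y,ox,oy,s): return ((x+.5)/s-.5+ox,(y+.5)/s-.5+oy)
E
python3 - <<'E'
from h import *
print('post',ray('scene',f(355,213,140,185,5),.096))
print('P',ray('scene',f(433,113,140,185,5),.036),'B',ray('scene',f(320,231,140,185,5),.022))
print('pin',ray('scene',f(129,381,140,185,5),.078))
print('s4',ray('scene',f(35,287,140,185,5),.030))
print('bar',ray('scene',f(543,30,230,150,6),.119),ray('scene',f(692,183,230,150,6),.119))
E
```

```text
post [ 0.53500878 -0.19087223]
P [ 0.47843282 -0.11056875] B [ 0.49471253 -0.1974146 ]
pin [ 0.53634579 -0.33090157]
s4 [ 0.43441899 -0.33942811]
bar [0.54102997 0.16422455] [0.6444329  0.16348912]
```

```bash
cat >> h.py <<'E'
from scipy.spatial.transform import Rotation as R
def Rdown(yaw):
    a=np.radians(yaw); z=np.array([np.cos(a),np.sin(a),0]); y=np.array([0,0,-1.]); return np.stack([np.cross(y,z),y,z],1)
def plan(wps,show=True):
    """wps: (x,y,z,yaw[,nrows]) grasp... TCP targets. prints rows"""
    s=bot.read_state(); p=np.array(s['position']);Rm=np.array(s['tcp_rot'])
    rows=[];prev=None
    for w in wps:
        dp=(Rm.T@(np.array(w[:3])-p))*1000
        rv=np.degrees(R.from_matrix(Rm.T@Rdown(w[3])).as_rotvec())
        rows.append(np.r_[dp,rv])
    out=[];prev=np.zeros(6)
    for w,r in zip(wps,rows):
        n=w[4] if len(w)>4 else max(1,int(np.ceil(max(np.linalg.norm(r[:3]-prev[:3])/45,np.linalg.norm(r[3:]-prev[3:])/8))))
        for i in range(1,n+1): out.append(prev+(r-prev)*i/n)
        prev=r
    out=np.round(out,1)+0.
    print(len(out)); print(','.join('%g'%v for v in out.ravel()))
def st():
    s=bot.read_state();Rm=s['tcp_rot'];print('t',round(s['time_s'],2),'p',np.round(s['position'],4),'yaw',np.degrees(np.arctan2(Rm[1,2],Rm[0,2])).round(1),'F',np.round(s['force'],1),'op',round(s['opening'],3),'j',np.round(s['joint_positions'],0))
E
python3 - <<'E'
from h import *
plan([(.535,-.1885,.20,-47.5),(.535,-.1885,.086,-47.5),(.535,-.1885,.086,-47.5,2)])
E
```

```text
17
-37.2,3.7,-22.9,0,-2,0,-74.5,7.4,-45.8,0,-4,0,-111.7,11.1,-68.7,0,-6,0,-148.9,14.8,-91.6,0,-8,0,-186.1,18.5,-114.5,0,-10,0,-223.4,22.2,-137.4,0.1,-11.9,0,-260.6,25.9,-160.4,0.1,-13.9,0,-297.8,29.6,-183.3,0.1,-15.9,0,-335,33.3,-206.2,0.1,-17.9,0,-372.3,37,-229.1,0.1,-19.9,0,-409.5,40.7,-252,0.1,-21.9,0,-446.7,44.4,-274.9,0.1,-23.9,0,-446.7,82.4,-274.8,0.1,-23.9,0,-446.7,120.4,-274.7,0.1,-23.9,0,-446.7,158.4,-274.7,0.1,-23.9,0,-446.7,158.4,-274.7,0.1,-23.9,0,-446.7,158.4,-274.7,0.1,-23.9,0
```

jog_arm(motion=[-74, 7, -46, 0, -4, 0, -149, 15, -92, 0, -8, 0, -223, 22, -137, 0, -12, 0, -298, 30, -183, 0, -16, 0, -372, 37, -229, 0, -20, 0, -447, 44, -275, 0, -24, 0, -447, 44, -275, 0, -24, 0, -447, 44, -275, 0, -24, 0, -447, 44, -275, 0, -24, 0, -447, 80, -275, 0, -24, 0, -447, 120, -275, 0, -24, 0, -447, 158, -275, 0, -24, 0, -447, 158, -275, 0, -24, 0, -447, 158, -275, 0, -24, 0], gripper=0.5)

```text
time_s: 1.85
position: [0.5359, -0.1894, 0.0873]
tcp_rot: [[-0.736, 0.001, 0.677], [-0.677, -0.001, -0.736], [-0.0, -1.0, 0.001]]
force: [-0.5, -0.5, 0.4]
opening: 0.501
```

```bash
python3 - <<'E'
from h import *
st()
im,d=cap('scene','s1');a=cv2.resize(im[130:290,130:330],None,fx=4,fy=4,interpolation=cv2.INTER_CUBIC);cv2.imwrite('pics/c5.png',a[:,:,::-1])
E
```

```text
t 1.85 p [ 0.5359 -0.1894  0.0873] yaw -47.4 F [-0.5 -0.5  0.4] op 0.501 j [-31.  39.  97.   0.  44.  17.]
```

View pics/c5.png

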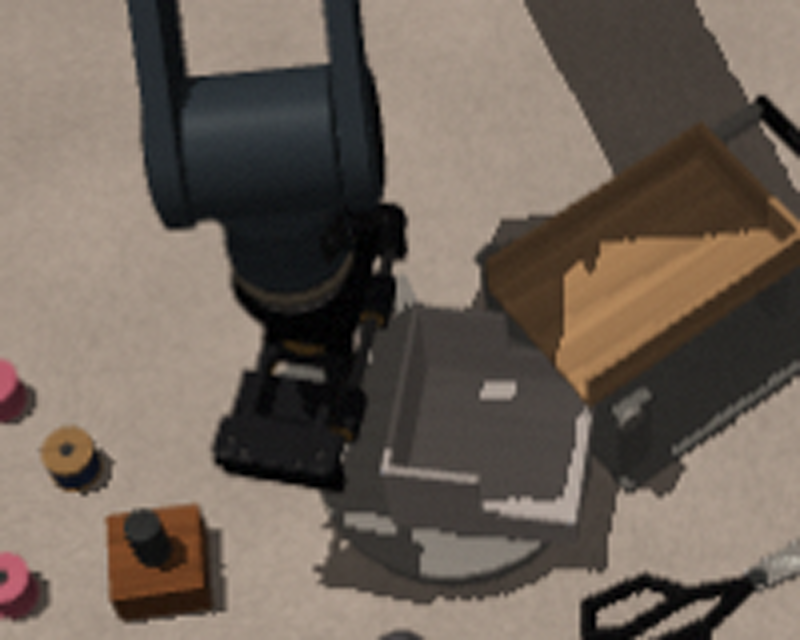

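The gripper sits around the post and is clear of the hopper wall. I'll close it.

jog_arm(motion=[0, 2, 0, 0, 0, 0, 0, 2, 0, 0, 0, 0, 0, 2, 0, 0, 0, 0, 0, 2, 0, 0, 0, 0, 0, 2, 0, 0, 0, 0, 0, 2, 0, 0, 0, 0], gripper=0.0)

```text
time_s: 2.65
position: [0.5361, -0.1898, 0.0852]
tcp_rot: [[-0.736, 0.002, 0.677], [-0.677, -0.002, -0.736], [-0.0, -1.0, 0.002]]
force: [0.7, -2.7, 5.9]
opening: 0.222
```

```bash
python3 - <<'E'
from h import *
st()
p=np.array(bot.read_state()['position'][:2]); C=np.array([.592,-.134]); v=p-C; r=np.hypot(*v); a0=np.degrees(np.arctan2(v[1],v[0])); print(r,a0)
W=[]
for k in range(1,16):
    a=np.radians(a0+45*k/15); W.append((C[0]+.078*np.cos(a),C[1]+.078*np.sin(a),.085,-47.4+45*k/15,1))
plan(W)
E
```

```text
t 2.65 p [ 0.5361 -0.1898  0.0852] yaw -47.4 F [ 0.7 -2.7  5.9] op 0.222 j [-31.  39.  97.  -0.  43.  17.]
0.07899750134114243 -135.04212403134613
15
-1.3,0.2,4,-0.1,-3,0,-1.8,0.2,8.1,-0.1,-6,0,-2.5,0.2,12.1,-0.1,-9,0,-3.4,0.2,16.1,-0.1,-12,0,-4.5,0.3,20,-0.1,-15,0,-5.8,0.3,23.9,-0.1,-18,0,-7.3,0.3,27.7,-0.1,-21,0,-9,0.3,31.4,-0.1,-24,0,-10.9,0.3,35,-0.1,-27,0,-13,0.3,38.5,-0.1,-30,0,-15.3,0.3,41.9,-0.1,-33,0,-17.8,0.3,45.2,-0.1,-36,0,-20.4,0.3,48.3,-0.1,-39,0,-23.2,0.3,51.3,-0.1,-42,0,-26.1,0.3,54.1,-0.1,-45,0
```

jog_arm(motion=[-1.3, 0, 4, 0, -3, 0, -1.8, 0, 8.1, 0, -6, 0, -2.5, 0, 12.1, 0, -9, 0, -3.4, 0, 16.1, 0, -12, 0, -4.5, 0, 20, 0, -15, 0, -5.8, 0, 23.9, 0, -18, 0, -7.3, 0, 27.7, 0, -21, 0, -9, 0, 31.4, 0, -24, 0, -10.9, 0, 35, 0, -27, 0, -13, 0, 38.5, 0, -30, 0, -15.3, 0, 41.9, 0, -33, 0, -17.8, 0, 45.2, 0, -36, 0, -20.4, 0, 48.3, 0, -39, 0, -23.2, 0, 51.3, 0, -42, 0, -26.1, 0, 54.1, 0, -45, 0, -26.1, 0, 54.1, 0, -45, 0, -26.1, 0, 54.1, 0, -45, 0])

```text
time_s: 4.78
position: [0.5921, -0.2133, 0.0852]
tcp_rot: [[-0.041, 0.002, 0.999], [-0.999, -0.004, -0.041], [0.004, -1.0, 0.003]]
force: [-0.1, -5.6, 3.5]
opening: 0.218
```

```bash
python3 - <<'E'
from h import *
st()
im,d=cap('scene','s2');a=cv2.resize(im[130:290,130:330],None,fx=4,fy=4,interpolation=cv2.INTER_CUBIC);cv2.imwrite('pics/c6.png',a[:,:,::-1])
im,d=cap('top','t2');a=cv2.resize(im[150:270,195:385],None,fx=4,fy=4,interpolation=cv2.INTER_CUBIC);cv2.imwrite('pics/c7.png',a[:,:,::-1])
E
```

```text
t 4.78 p [ 0.5921 -0.2133  0.0852] yaw -2.3 F [-0.1 -5.6  3.5] op 0.218 j [-30.  42.  88.  -0.  49. -27.]
```

View pics/c6.png

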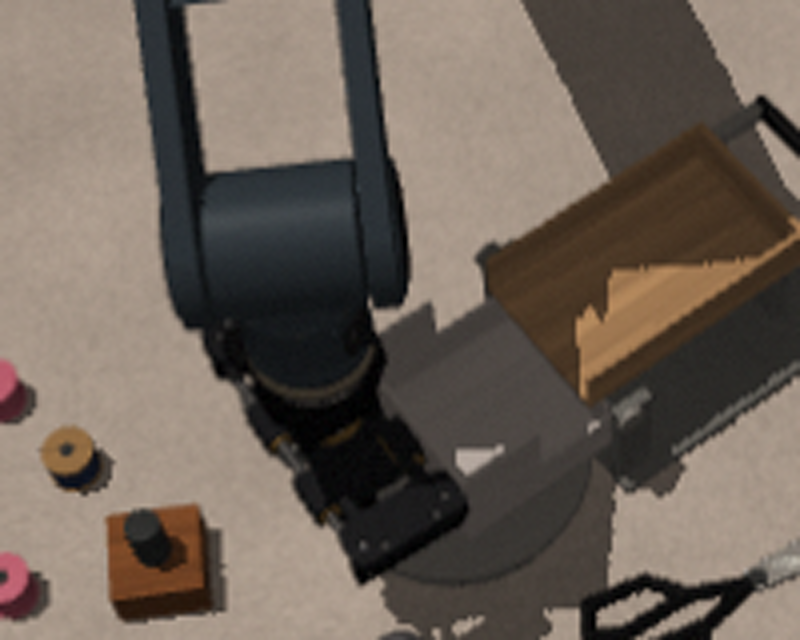

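View pics/c7.png

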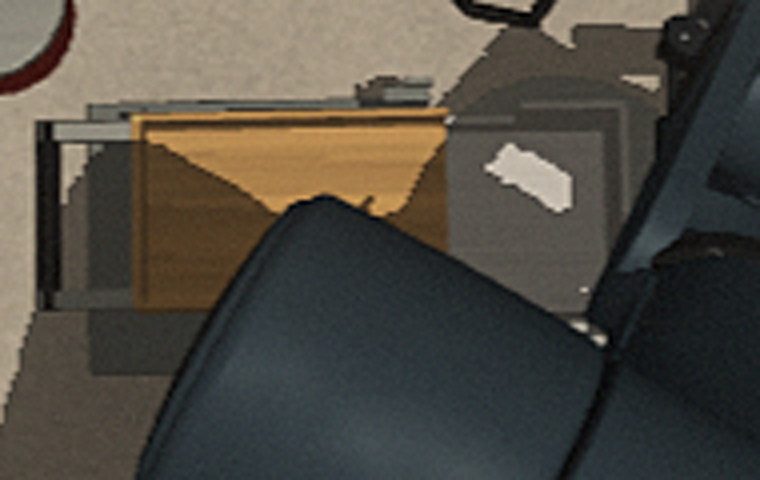

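jog_arm(motion=[0, 0, 0, 0, 0, 0, 0, 0, 0, 0, 0, 0, 0, 0, 0, 0, 0, 0, 0, -40, 0, 0, 0, 0, 0, -85, 0, 0, 0, 0, 0, -115, 0, 0, 0, 0], gripper=0.5)

```text
time_s: 5.62
position: [0.5915, -0.2109, 0.2013]
tcp_rot: [[-0.041, 0.001, 0.999], [-0.999, -0.0, -0.041], [0.0, -1.0, 0.001]]
force: [-0.2, -1.0, -0.4]
opening: 0.502
```

```bash
python3 - <<'E'
from h import *
st(); plan([(.5355,-.331,.2,-90)])
E
```

```text
t 5.62 p [ 0.5915 -0.2109  0.2013] yaw -2.4 F [-0.2 -1.  -0.4] op 0.502 j [-30.  33.  84.   0.  63. -27.]
11
11.1,0.1,-4.6,0,8,0,22.2,0.2,-9.3,0,15.9,0,33.4,0.3,-13.9,0,23.9,0,44.5,0.5,-18.5,0,31.9,0,55.6,0.6,-23.2,0,39.8,0,66.7,0.7,-27.8,0,47.8,0,77.8,0.8,-32.4,0,55.8,0,88.9,0.9,-37.1,0,63.7,0,100.1,1,-41.7,-0.1,71.7,0,111.2,1.1,-46.3,-0.1,79.7,0,122.3,1.3,-51,-0.1,87.6,0
```

jog_arm(motion=[12, 0, -5, 0, 10, 0, 25, 0, -10, 0, 20, 0, 40, 0, -16, 0, 30, 0, 54, 0, -22, 0, 40, 0, 68, 0, -28, 0, 50, 0, 82, 0, -34, 0, 60, 0, 96, 0, -40, 0, 70, 0, 110, 0, -46, 0, 80, 0, 122.3, 1, -51, 0, 87.6, 0, 122.3, 1, -51, 0, 87.6, 0, 122.3, 1, -51, 0, 87.6, 0])

```text
time_s: 7.0
position: [0.5351, -0.3305, 0.1983]
tcp_rot: [[-1.0, -0.0, 0.002], [-0.002, 0.001, -1.0], [0.0, -1.0, -0.001]]
force: [0.2, -0.1, 0.5]
opening: 0.502
```

```bash
python3 - <<'E'
from h import *
st()
im,d=cap('scene','s3');a=cv2.resize(im[170:290,130:290],None,fx=5,fy=5,interpolation=cv2.INTER_CUBIC);cv2.imwrite('pics/c8.png',a[:,:,::-1])
im,d=cap('top','t3');a=cv2.resize(im[150:300,285:485],None,fx=4,fy=4,interpolation=cv2.INTER_CUBIC);cv2.imwrite('pics/c9.png',a[:,:,::-1])
E
```

```text
t 7.0 p [ 0.5351 -0.3305  0.1983] yaw -89.9 F [ 0.2 -0.1  0.5] op 0.502 j [-42.  34.  84.   0.  62.  48.]
```

View pics/c8.png

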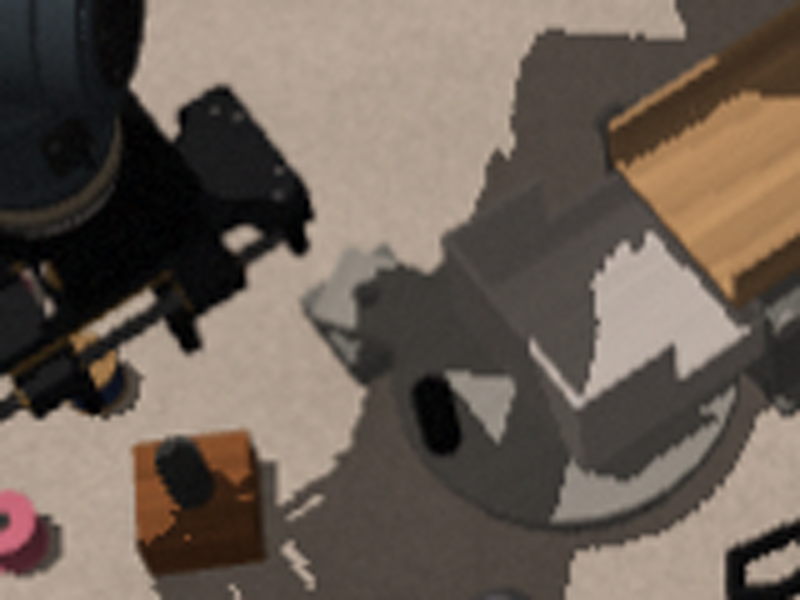

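View pics/c9.png

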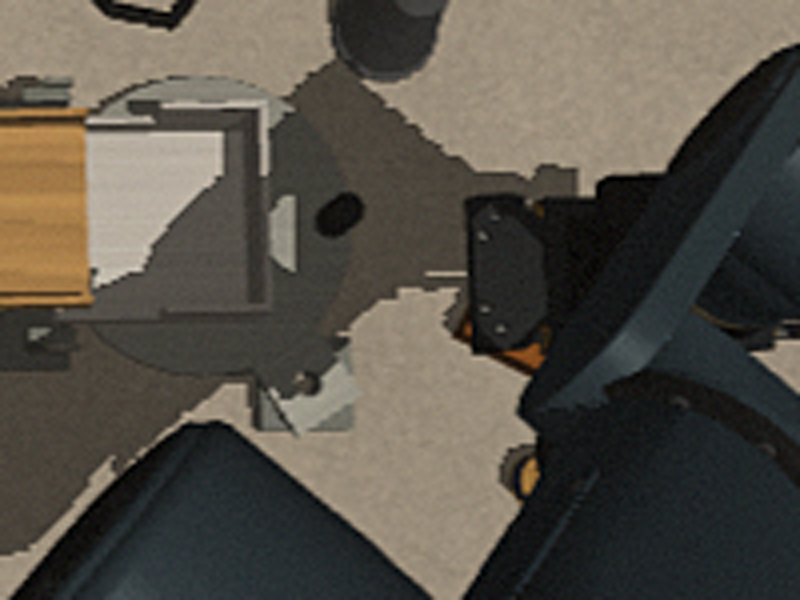

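```bash
python3 - <<'E'
from h import *
print(ray('top',f(306,382,285,150,4),.036)); print(ray('scene',f(370,293,130,170,5),.036)); print(ray('top',f(340,215,285,150,4),.096),ray('scene',f(432,388,130,170,5),.096))
for n,nm,(x,y,w,h,s) in(('top','t3',(345,225,40,40,14)),('scene','s3',(185,215,40,30,14))):
    im,_=load(nm);a=cv2.resize(im[y:y+h,x:x+w],None,fx=s,fy=s,interpolation=cv2.INTER_CUBIC).astype(float)
    cv2.imwrite('pics/z_%s.png'%nm,np.clip(a*1.8,0,255)[:,:,::-1])
w=cloud('top',load('t3')[1]); print(np.round(w[236:256:2,346:372:2,2]*1000))
E
```

```text
[ 0.49543621 -0.19402114]
[ 0.49533166 -0.19565124]
[ 0.58818338 -0.20719921] [ 0.59033512 -0.21133172]
[[41. 32. 40. 35. 38. 38. 36. 35. 35. 38. 34. 22. 21.]
 [41. 37. 34. 36. 40. 40. 29. 38. 37. 35. 35. 34. 24.]
 [35. 33. 41. 31. 36. 36. 36. 36. 43. 33. 38. 34. 33.]
 [35. 30. 36. 38. 33. 35. 37. 35. 29. 39. 35. 39. 33.]
 [ 0.  2. 37. 32. 33. 39. 37. -2.  1. 26. 36. 32. 37.]
 [-6. -3. 16. 35. 35. 32. 34.  1. -2. 13. 40. 39. 33.]
 [-3.  1. 29. 31. 39. 34. 36. 39.  3. 36. 33. 41. 35.]
 [-1.  2. 16. 22. 39. 40. 34. 35. 38. 35. 36. 39. 38.]
 [ 0. -1. 20. 24. 22. 38. 35. 36. 34. 40. 34. 40. 20.]
 [-3.  3. 19. 23. 24. 28. 34. 34. 37. 34. 34. 22. 30.]][ WARN:0@0.685] global loadsave.cpp:1063 imwrite_ Unsupported depth image for selected encoder is fallbacked to CV_8U.
```

View pics/z_t3.png

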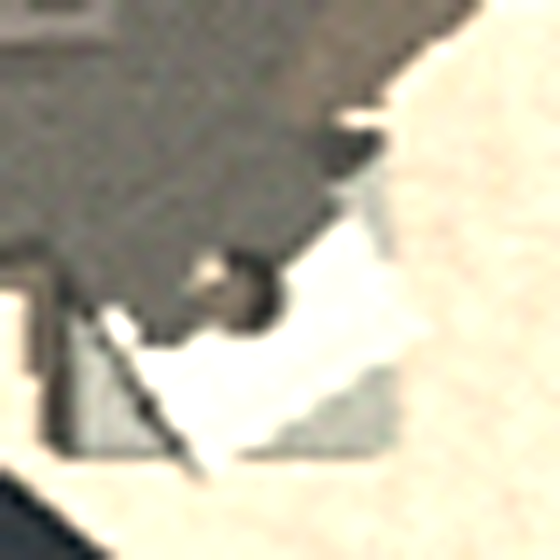

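View pics/z_s3.png

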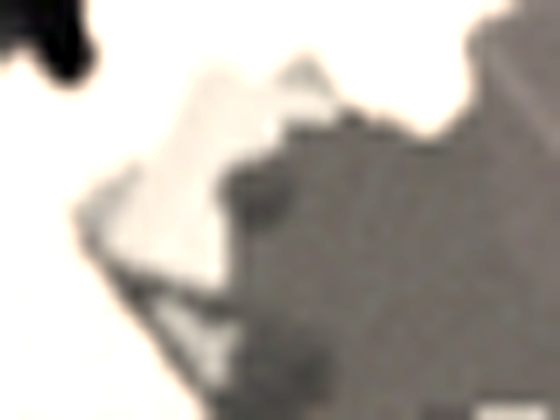

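```bash
python3 - <<'E'
from h import *
print(ray('top',f(241,290,345,225,14),.036)); print(ray('scene',f(258,190,185,215,14),.036))
plan([(.5355,-.331,.067,-90),(.5355,-.331,.067,-90,2)])
E
```

```text
[ 0.49511454 -0.1955076 ]
[ 0.49405774 -0.19686159]
5
-0.1,43.8,0.2,0,0,0,-0.2,87.6,0.4,0,0.1,0,-0.2,131.4,0.7,0,0.1,0,-0.2,131.4,0.7,0,0.1,0,-0.2,131.4,0.7,0,0.1,0
```

jog_arm(motion=[0, 42, 0.5, 0, 0, 0, 0, 84, 0.5, 0, 0, 0, 0, 126.5, 0.5, 0, 0, 0, 0, 126.5, 0.5, 0, 0, 0, 0, 126.5, 0.5, 0, 0, 0])

```text
time_s: 7.72
position: [0.5361, -0.3321, 0.0733]
tcp_rot: [[-1.0, 0.002, 0.001], [-0.001, -0.001, -1.0], [-0.002, -1.0, 0.001]]
force: [-0.1, 0.4, 0.4]
opening: 0.502
```

jog_arm(motion=[0, 0, 0, 0, 0, 0, 0, 0, 0, 0, 0, 0, 0, 0, 0, 0, 0, 0, 0, 0, 0, 0, 0, 0, 0, 0, 0, 0, 0, 0], gripper=0.0)

```text
time_s: 8.35
position: [0.5356, -0.332, 0.0732]
tcp_rot: [[-1.0, 0.001, 0.0], [-0.0, -0.001, -1.0], [-0.001, -1.0, 0.001]]
force: [1.0, 0.4, 6.1]
opening: 0.264
```

jog_arm(motion=[0, -8, 0, 0, 0, 0, 0, -20, 0, 0, 0, 0, 0, -40, 0, 0, 0, 0, 0, -60, 0, 0, 0, 0, 0, -60, 0, 0, 0, 0])

```text
time_s: 8.98
position: [0.5361, -0.3326, 0.1341]
tcp_rot: [[-1.0, 0.003, 0.0], [-0.0, -0.003, -1.0], [-0.003, -1.0, 0.003]]
force: [-0.3, -0.7, -1.7]
opening: 0.268
```

```bash
python3 - <<'E'
from h import *
st(); plan([(.495,-.1965,.133,-90),(.495,-.1965,.133,-90,2)])
im,d=cap('scene','s4');a=cv2.resize(im[150:290,90:290],None,fx=4,fy=4,interpolation=cv2.INTER_CUBIC);cv2.imwrite('pics/c10.png',a[:,:,::-1])
E
```

```text
t 8.97 p [ 0.5361 -0.3326  0.1341] yaw -90.0 F [-0.3 -0.7 -1.7] op 0.268 j [-42.  38.  87.  -0.  55.  48.]
6
10.3,0.1,-34,0,0,0,20.5,0.3,-68.1,-0.1,0,-0.1,30.8,0.4,-102.1,-0.1,0,-0.1,41.1,0.5,-136.1,-0.2,0,-0.2,41.1,0.5,-136.1,-0.2,0,-0.2,41.1,0.5,-136.1,-0.2,0,-0.2
```

View pics/c10.png

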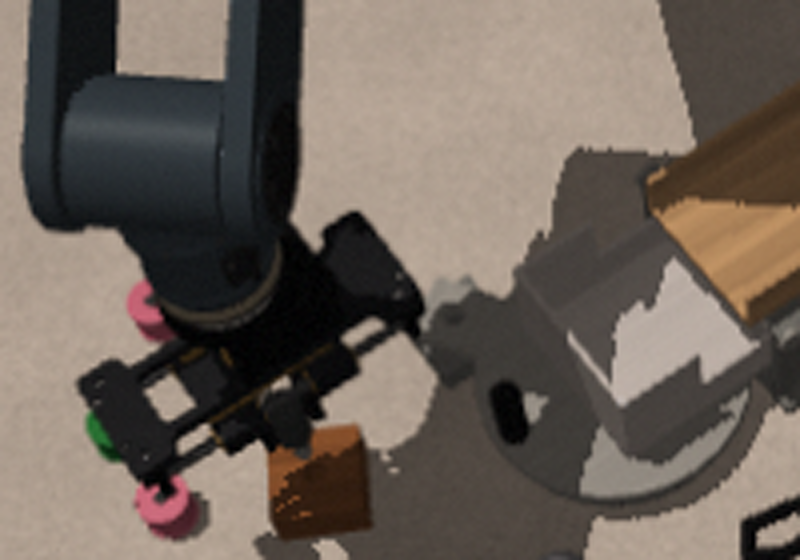

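```bash
python3 - <<'E'
from h import *
for x,y,z in((303,455,.0625),(300,448,.0625),(296,440,.09)): print(ray('scene',f(x,y,90,150,4),z))
im,d=load('s4');a=cv2.resize(im[235:270,145:185],None,fx=14,fy=14,interpolation=cv2.INTER_CUBIC);cv2.imwrite('pics/c11.png',np.clip(a[:,:,::-1].astype(float)*2.5,0,255).astype(np.uint8))
print(proj('scene',np.array([[.5361,-.3326,.0625],[.5361,-.3326,.0965],[.5361,-.3326,.1385]])))
E
```

```text
[ 0.53462728 -0.33348342]
[ 0.52930229 -0.33250512]
[ 0.53696324 -0.33372315]
[[165.96995253 263.60877594]
 [163.31458109 258.03819921]
 [159.86522939 250.78665886]]
```

View pics/c11.png

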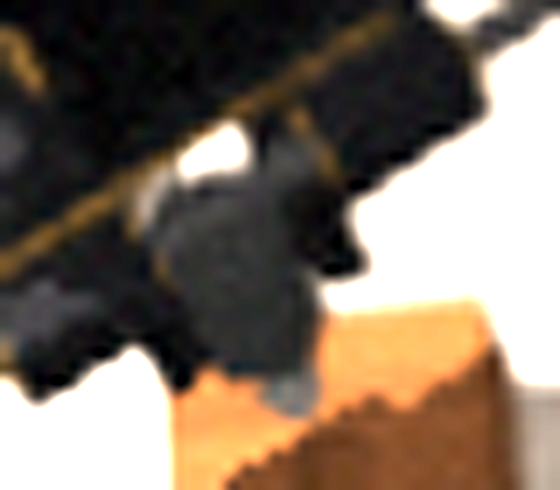

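jog_arm(motion=[10, 0, -34, 0, 0, 0, 21, 0, -68, 0, 0, 0, 31, 0, -102, 0, 0, 0, 41, 0, -136, 0, 0, 0, 41, 0, -136, 0, 0, 0, 41, 0, -136, 0, 0, 0])

```text
time_s: 9.78
position: [0.4945, -0.1962, 0.1317]
tcp_rot: [[-1.0, 0.0, 0.0], [-0.0, -0.0, -1.0], [-0.0, -1.0, 0.0]]
force: [1.5, -0.3, -0.1]
opening: 0.263
```

```bash
python3 - <<'E'
from h import *
st(); plan([(.495,-.1965,.112,-90)])
E
```

```text
t 9.78 p [ 0.4945 -0.1962  0.1317] yaw -90.0 F [ 1.5 -0.3 -0.1] op 0.263 j [-34.  33. 101.  -0.  46.  56.]
1
-0.5,19.7,0.3,0,0,0
```

jog_arm(motion=[-0.5, 10, 0.3, 0, 0, 0, -0.5, 20, 0.3, 0, 0, 0, -0.5, 24, 0.3, 0, 0, 0, -0.5, 28, 0.3, 0, 0, 0, -0.5, 32, 0.3, 0, 0, 0, -0.5, 32, 0.3, 0, 0, 0])

```text
time_s: 10.52
position: [0.4945, -0.196, 0.0998]
tcp_rot: [[-1.0, -0.0, 0.0], [-0.0, 0.0, -1.0], [0.0, -1.0, -0.0]]
force: [-0.3, -0.0, -1.3]
opening: 0.264
```

jog_arm(motion=[0, 4, 0, 0, 0, 0, 0, 8, 0, 0, 0, 0, 0, 12, 0, 0, 0, 0, 0, 16, 0, 0, 0, 0, 0, 18, 0, 0, 0, 0, 0, 18, 0, 0, 0, 0])

```text
time_s: 11.28
position: [0.4946, -0.196, 0.0819]
tcp_rot: [[-1.0, -0.0, 0.0], [-0.0, 0.0, -1.0], [0.0, -1.0, -0.0]]
force: [-0.3, 0.3, -1.1]
opening: 0.267
```

jog_arm(motion=[0, 4, 0, 0, 0, 0, 0, 7, 0, 0, 0, 0, 0, 8.5, 0, 0, 0, 0, 0, 9.5, 0, 0, 0, 0, 0, 9.5, 0, 0, 0, 0, 0, 9.5, 0, 0, 0, 0])

```text
time_s: 12.02
position: [0.4947, -0.1962, 0.0732]
tcp_rot: [[-1.0, 0.0, 0.0], [-0.0, -0.0, -1.0], [-0.0, -1.0, 0.0]]
force: [-0.9, 0.9, 5.3]
opening: 0.27
```

jog_arm(motion=[0, 0, 0, 0, 0, 0, 0, 0, 0, 0, 0, 0, 0, 0, 0, 0, 0, 0, 0, -40, 0, 0, 0, 0, 0, -90, 0, 0, 0, 0, 0, -130, 0, 0, 0, 0, 0, -130, 0, 0, 0, 0], gripper=0.6)

```text
time_s: 12.9
position: [0.4965, -0.1972, 0.2057]
tcp_rot: [[-1.0, 0.007, 0.0], [-0.0, -0.004, -1.0], [-0.007, -1.0, 0.004]]
force: [-0.4, -0.1, -0.5]
opening: 0.599
```

```bash
python3 - <<'E'
from h import *
st(); plan([(.4345,-.339,.2,-90),(.4345,-.339,.2,-90,2)])
E
```

```text
t 12.9 p [ 0.4965 -0.1972  0.2057] yaw -90.0 F [-0.4 -0.1 -0.5] op 0.599 j [-34.  26.  98.   0.  56.  56.]
6
15.5,1.5,35.4,-0.1,0,-0.1,31,2.9,70.9,-0.1,0,-0.2,46.6,4.4,106.3,-0.2,0,-0.3,62.1,5.8,141.8,-0.2,0,-0.4,62.1,5.8,141.8,-0.2,0,-0.4,62.1,5.8,141.8,-0.2,0,-0.4
```

jog_arm(motion=[15, 1, 35, 0, -8, 0, 31, 3, 71, 0, -16, 0, 47, 4, 106, 0, -25, 0, 62, 5, 142, 0, -34, 0, 62, 5, 142, 0, -40, 0, 62, 5, 142, 0, -40, 0])

```text
time_s: 13.65
position: [0.4317, -0.3378, 0.196]
tcp_rot: [[-0.767, -0.002, 0.641], [-0.641, 0.003, -0.767], [-0.0, -1.0, -0.003]]
force: [-0.1, 0.5, -0.8]
opening: 0.602
```

```bash
python3 - <<'E'
from h import *
st()
im,d=cap('scene','s5');cv2.imwrite('pics/c12.png',cv2.resize(im[100:300,90:360],None,fx=2.9,fy=2.9,interpolation=cv2.INTER_CUBIC)[:,:,::-1])
im2,d2=cap('top','t5')
w=cloud('top',d2);h=(w[...,2]>.06)&(w[...,2]<.09)&(np.hypot(w[...,0]-.495,w[...,1]+.196)<.03);print('pin head',h.sum(),np.nanmedian(w[h],0))
plan([(.4345,-.339,.2,-50),(.4345,-.339,.027,-50)])
E
```

```text
t 13.65 p [ 0.4317 -0.3378  0.196 ] yaw -50.1 F [-0.1  0.5 -0.8] op 0.602 j [-50.  28.  96.   0.  56.   0.]
pin head 93 [ 0.49382925 -0.19395132  0.07728045]
5
-0.6,-3.5,2.8,0.1,-0.1,0,-0.6,39.7,2.9,0.1,-0.1,0,-0.6,83,3,0.1,-0.1,0,-0.6,126.2,3.1,0.1,-0.1,0,-0.6,169.5,3.2,0.1,-0.1,0
```

View pics/c12.png

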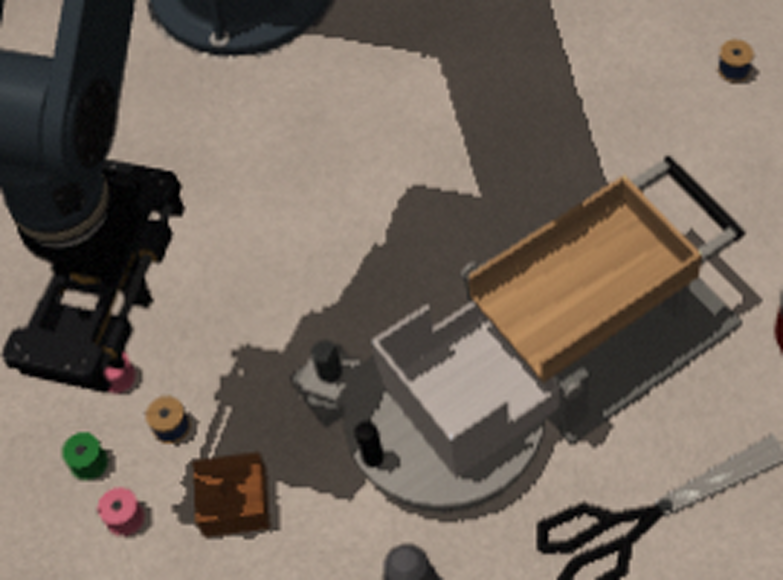

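View pics/t5.png

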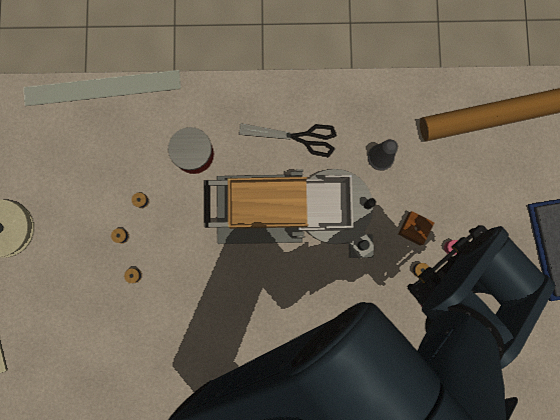

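The pin head stands in the ear with its top at about 77 mm, so it is fully home. The wooden spool at scene pixel (147,242) hasn't moved, so I'll descend on it.

jog_arm(motion=[0, 40, 3, 0, 0, 0, -0.5, 85, 3, 0, 0, 0, -0.5, 130, 3, 0, 0, 0, -0.5, 160, 3, 0, 0, 0, -0.5, 168, 3, 0, 0, 0, -0.5, 168, 3, 0, 0, 0, -0.5, 168, 3, 0, 0, 0])

```text
time_s: 14.62
position: [0.4357, -0.3406, 0.0308]
tcp_rot: [[-0.766, 0.002, 0.643], [-0.643, -0.002, -0.766], [-0.0, -1.0, 0.003]]
force: [0.7, 0.6, 0.4]
opening: 0.6
```

jog_arm(motion=[0, 0, 0, 0, 0, 0, 0, 0, 0, 0, 0, 0, 0, 0, 0, 0, 0, 0, 0, 0, 0, 0, 0, 0, 0, 0, 0, 0, 0, 0], gripper=0.0)

```text
time_s: 15.25
position: [0.4352, -0.3403, 0.0302]
tcp_rot: [[-0.766, 0.001, 0.643], [-0.643, -0.001, -0.766], [0.0, -1.0, 0.001]]
force: [0.1, 0.4, 5.9]
opening: 0.403
```

```bash
python3 - <<'E'
from h import *
st(); p=bot.read_state()['position'];plan([(p[0],p[1],.22,-50),(.564,.062,.22,-90),(.564,.062,.22,-90,2)])
E
```

```text
t 15.25 p [ 0.4352 -0.3403  0.0302] yaw -50.0 F [0.1 0.4 5.9] op 0.403 j [-50.  44. 101.  -0.  35.   0.]
17
0,-38,0,0,0,0,0,-75.9,0.1,0,0,0,0,-113.9,0.1,0,0,0,0,-151.8,0.2,0,0,0,0,-189.8,0.2,-0.1,0,0,-35.7,-189.8,-22.3,-0.1,4,0,-71.5,-189.8,-44.9,-0.1,8,0,-107.2,-189.9,-67.4,-0.1,12,0,-142.9,-189.9,-90,-0.1,16,0,-178.7,-189.9,-112.5,-0.1,20,0,-214.4,-189.9,-135,-0.1,24,0,-250.1,-189.9,-157.6,-0.1,28,0,-285.9,-190,-180.1,-0.1,32,0,-321.6,-190,-202.6,-0.1,36,0,-357.3,-190,-225.2,-0.1,40,0,-357.3,-190,-225.2,-0.1,40,0,-357.3,-190,-225.2,-0.1,40,0
```

jog_arm(motion=[0, -40, 0, 0, 0, 0, 0, -90, 0, 0, 0, 0, 0, -140, 0, 0, 0, 0, 0, -190, 0, 0, 0, 0, -45, -190, -28, 0, 5, 0, -90, -190, -56, 0, 10, 0, -135, -190, -84, 0, 15, 0, -180, -190, -113, 0, 20, 0, -225, -190, -141, 0, 25, 0, -270, -190, -170, 0, 30, 0, -315, -190, -198, 0, 35, 0, -357, -190, -225, 0, 40, 0, -357, -190, -225, 0, 40, 0, -357, -190, -225, 0, 40, 0])

```text
time_s: 17.0
position: [0.5631, 0.0616, 0.2191]
tcp_rot: [[-1.0, -0.001, 0.001], [-0.001, -0.001, -1.0], [0.001, -1.0, 0.0]]
force: [0.4, -0.2, -0.4]
opening: 0.402
```

```bash
python3 - <<'E'
from h import *
st(); plan([(.564,.062,.14,-90),(.564,.062,.1295,-90)])
E
```

```text
t 17.0 p [0.5631 0.0616 0.2191] yaw -89.9 F [ 0.4 -0.2 -0.4] op 0.402 j [-5. 28. 92. -0. 60. 85.]
3
-0.5,39.5,-0.2,0,0,0,-1,79.1,-0.4,0,0.1,0.1,-1,89.6,-0.4,0,0.1,0.1
```

jog_arm(motion=[-1, 40, 0, 0, 0, 0, -1, 75, 0, 0, 0, 0, -1, 87, 0, 0, 0, 0, -1, 91, 0, 0, 0, 0, -1, 91, 0, 0, 0, 0])

```text
time_s: 17.62
position: [0.5654, 0.0613, 0.1294]
tcp_rot: [[-1.0, 0.002, -0.0], [0.0, -0.0, -1.0], [-0.002, -1.0, 0.0]]
force: [0.9, 0.1, -0.3]
opening: 0.406
```

jog_arm(motion=[0, 0, 0, 0, 0, 0, 0, 0, 0, 0, 0, 0, 0, 0, 0, 0, 0, 0, 0, -30, 0, 0, 0, 0, 0, -80, 0, 0, 0, 0, 0, -110, 0, 0, 0, 0], gripper=0.57)

```text
time_s: 18.38
position: [0.5655, 0.0619, 0.241]
tcp_rot: [[-1.0, 0.003, 0.0], [-0.0, -0.0, -1.0], [-0.003, -1.0, 0.0]]
force: [0.4, -0.3, -0.8]
opening: 0.571
```

```bash
python3 - <<'E'
from h import *
st(); plan([(.545,.18,.22,-90),(.432,.22,.24,-90)])
E
```

```text
t 18.38 p [0.5655 0.0619 0.241 ] yaw -90.0 F [ 0.4 -0.3 -0.8] op 0.571 j [-5. 26. 91.  0. 63. 85.]
6
6.9,7,-39.4,0,0,-0.1,13.7,13.9,-78.8,0,0,-0.1,20.6,20.9,-118.1,0,0,-0.2,58.2,14.1,-131.5,0,0,-0.2,95.8,7.3,-144.8,0,0,-0.2,133.5,0.5,-158.2,0,0,-0.2
```

jog_arm(motion=[25, 10, -55, 0, 0, 0, 50, 20, -110, 0, 0, 0, 75, 30, -165, 0, 0, 0, 100, 40, -220, 0, 0, 0, 125, 40, -270, 0, 0, 0, 133, 40, -295, 0, 0, 0, 133, 40, -295, 0, 0, 0])

```text
time_s: 19.25
position: [0.4307, 0.3585, 0.1987]
tcp_rot: [[-1.0, 0.001, 0.004], [-0.004, 0.0, -1.0], [-0.001, -1.0, -0.0]]
force: [0.4, 0.3, 0.1]
opening: 0.575
```

```bash
python3 - <<'E'
from h import *
st()
im,d=cap('scene','s6');cv2.imwrite('pics/c13.png',cv2.resize(im[80:280,200:470],None,fx=2.9,fy=2.9,interpolation=cv2.INTER_CUBIC)[:,:,::-1])
cap('top','t6')
E
```

```text
t 19.25 p [0.4307 0.3585 0.1987] yaw -89.8 F [0.4 0.3 0.1] op 0.575 j [ 28.  29.  94.   0.  57. 118.]
```

View pics/c13.png

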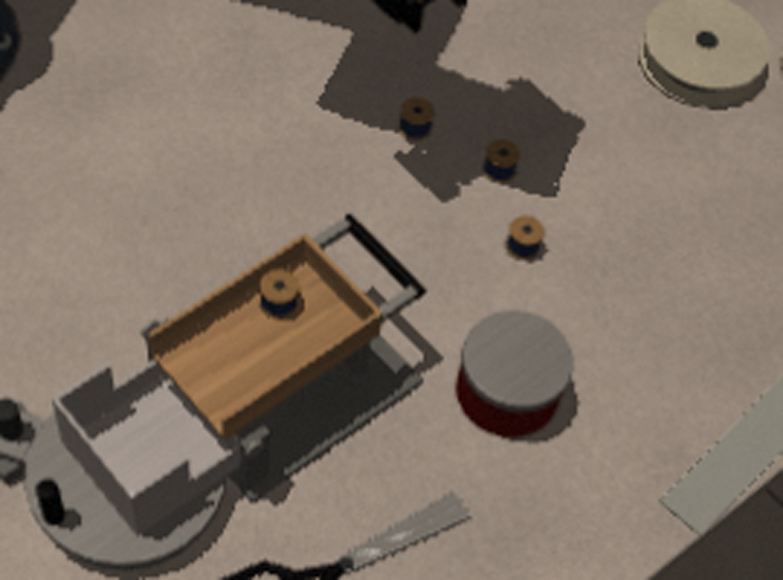

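View pics/t6.png

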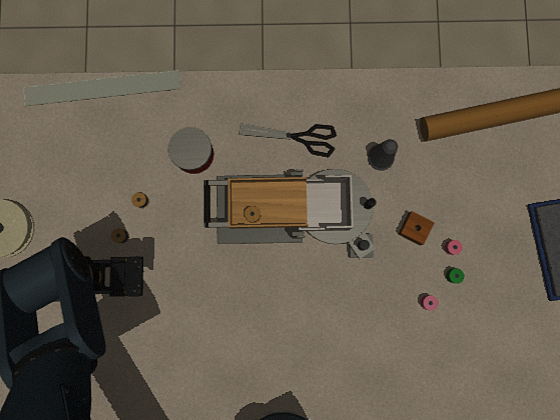

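Spool 4 is standing in the tray, at top (252,213). The other three sit at scene crop (417,110), (503,153) and (527,229).

```bash
python3 - <<'E'
from h import *
for x,y in((417,109),(503,152),(527,229)): print(ray('scene',f(x,y,200,80,2.9),.03))
plan([(.4315,.3575,.031,-90)])
E
```

```text
[0.42947121 0.3583734 ]
[0.52758756 0.39198701]
[0.61486987 0.34405898]
4
0,41.9,-0.3,0,0,0,0.1,83.8,-0.6,0,0,0,0.1,125.7,-0.8,0,0,0,0.2,167.6,-1.1,0,0.1,0
```

jog_arm(motion=[0, 45, -1, 0, 0, 0, 0, 90, -1, 0, 0, 0, 0, 135, -1, 0, 0, 0, 0, 160, -1, 0, 0, 0, 0, 167.5, -1, 0, 0, 0, 0, 167.5, -1, 0, 0, 0])

```text
time_s: 20.1
position: [0.4324, 0.3571, 0.0312]
tcp_rot: [[-1.0, 0.0, -0.001], [0.001, -0.0, -1.0], [-0.0, -1.0, 0.0]]
force: [-0.5, 0.5, -0.4]
opening: 0.571
```

jog_arm(motion=[0, 0, 0, 0, 0, 0, 0, 0, 0, 0, 0, 0, 0, 0, 0, 0, 0, 0, 0, 0, 0, 0, 0, 0], gripper=0.0)

```text
time_s: 20.6
position: [0.4324, 0.3581, 0.0322]
tcp_rot: [[-1.0, 0.002, 0.0], [-0.0, 0.001, -1.0], [-0.002, -1.0, -0.001]]
force: [-0.6, -1.3, 6.8]
opening: 0.407
```

```bash
python3 - <<'E'
from h import *
st(); p=bot.read_state()['position'];plan([(p[0],p[1],.22,-90),(.618,.062,.22,-90),(.618,.062,.22,-90,2)])
E
```

```text
t 20.6 p [0.4324 0.3581 0.0322] yaw -90.0 F [-0.6 -1.3  6.8] op 0.407 j [ 28.  44.  99.  -0.  37. 118.]
15
-0.1,-37.6,0,0,0,0,-0.1,-75.1,-0.1,0,0,0,-0.2,-112.7,-0.1,0,0,-0.1,-0.3,-150.2,-0.1,0,0,-0.1,-0.4,-187.8,-0.2,0,0,-0.1,-23.6,-187.8,36.9,0,0,-0.1,-46.7,-187.7,73.9,0,0,-0.1,-69.9,-187.7,110.9,0,0,-0.1,-93.1,-187.7,148,0,0,-0.1,-116.3,-187.7,185,0,0,-0.1,-139.5,-187.7,222,0,0,-0.1,-162.7,-187.7,259,0,0,-0.1,-185.9,-187.7,296.1,0,0,-0.1,-185.9,-187.7,296.1,0,0,-0.1,-185.9,-187.7,296.1,0,0,-0.1
```

jog_arm(motion=[0, -40, 0, 0, 0, 0, 0, -90, 0, 0, 0, 0, 0, -140, 0, 0, 0, 0, 0, -188, 0, 0, 0, 0, -26, -188, 42, 0, 0, 0, -53, -188, 84, 0, 0, 0, -80, -188, 127, 0, 0, 0, -106, -188, 169, 0, 0, 0, -133, -188, 212, 0, 0, 0, -160, -188, 254, 0, 0, 0, -186, -188, 296, 0, 0, 0, -186, -188, 296, 0, 0, 0, -186, -188, 296, 0, 0, 0])

```text
time_s: 22.22
position: [0.6168, 0.0622, 0.2186]
tcp_rot: [[-1.0, -0.002, -0.0], [0.0, 0.001, -1.0], [0.002, -1.0, -0.001]]
force: [-0.4, 1.0, -0.4]
opening: 0.405
```

```bash
python3 - <<'E'
from h import *
st(); plan([(.618,.062,.14,-90),(.618,.062,.1295,-90)])
E
```

```text
t 22.23 p [0.6168 0.0622 0.2186] yaw -90.0 F [-0.4  1.  -0.4] op 0.405 j [-5. 32. 84.  0. 64. 85.]
3
-0.7,39.3,0.1,0,0,0.1,-1.3,78.6,0.2,0,0,0.1,-1.4,89.1,0.2,0,0,0.1
```

jog_arm(motion=[-1, 40, 0, 0, 0, 0, -1, 75, 0, 0, 0, 0, -1, 86, 0, 0, 0, 0, -1, 89.5, 0, 0, 0, 0, -1, 89.5, 0, 0, 0, 0])

```text
time_s: 22.85
position: [0.6194, 0.0623, 0.1307]
tcp_rot: [[-1.0, 0.002, 0.001], [-0.001, -0.0, -1.0], [-0.002, -1.0, 0.0]]
force: [-0.9, 0.1, 0.1]
opening: 0.402
```

jog_arm(motion=[0, 0, 0, 0, 0, 0, 0, 0, 0, 0, 0, 0, 0, 0, 0, 0, 0, 0, 0, -30, 0, 0, 0, 0, 0, -80, 0, 0, 0, 0, 0, -100, 0, 0, 0, 0], gripper=0.57)

```text
time_s: 23.6
position: [0.6203, 0.0617, 0.2329]
tcp_rot: [[-1.0, 0.006, 0.0], [-0.0, -0.0, -1.0], [-0.006, -1.0, 0.0]]
force: [-0.4, 0.0, -0.7]
opening: 0.571
```

```bash
python3 - <<'E'
from h import *
st(); plan([(.5285,.392,.2,-90),(.5285,.392,.2,-90,2)])
E
```

```text
t 23.6 p [0.6203 0.0617 0.2329] yaw -90.0 F [-0.4  0.  -0.7] op 0.571 j [-5. 31. 83.  0. 66. 85.]
10
11.5,4,-41.3,0,0,0,23,8.1,-82.6,0,0,-0.1,34.5,12.1,-123.9,0,0,-0.1,46,16.1,-165.2,0,0,-0.2,57.5,20.2,-206.5,0,0,-0.2,69,24.2,-247.7,0,0,-0.2,80.5,28.3,-289,0,0,-0.3,92,32.3,-330.3,0,0,-0.3,92,32.3,-330.3,0,0,-0.3,92,32.3,-330.3,0,0,-0.3
```

jog_arm(motion=[15, 5, -52, 0, 0, 0, 30, 10, -104, 0, 0, 0, 45, 15, -156, 0, 0, 0, 60, 20, -208, 0, 0, 0, 75, 25, -260, 0, 0, 0, 88, 30, -312, 0, 0, 0, 92, 32, -330, 0, 0, 0, 92, 32, -330, 0, 0, 0, 92, 32, -330, 0, 0, 0])

```text
time_s: 24.72
position: [0.5273, 0.3904, 0.1977]
tcp_rot: [[-1.0, 0.0, -0.001], [0.001, -0.001, -1.0], [-0.0, -1.0, 0.001]]
force: [0.2, 0.1, -0.2]
opening: 0.57
```

```bash
python3 - <<'E'
from h import *
st()
im,d=cap('scene','s7');cv2.imwrite('pics/c14.png',cv2.resize(im[80:280,200:470],None,fx=2.9,fy=2.9,interpolation=cv2.INTER_CUBIC)[:,:,::-1])
plan([(.5285,.392,.031,-90)])
E
```

```text
t 24.73 p [0.5273 0.3904 0.1977] yaw -90.1 F [ 0.2  0.1 -0.2] op 0.57 j [ 27.  36.  80.  -0.  65. 117.]
4
-0.3,41.7,-0.5,0,0,0,-0.5,83.4,-1,0,0,0,-0.8,125.1,-1.5,0,-0.1,0,-1,166.7,-1.9,0,-0.1,0
```

View pics/c14.png

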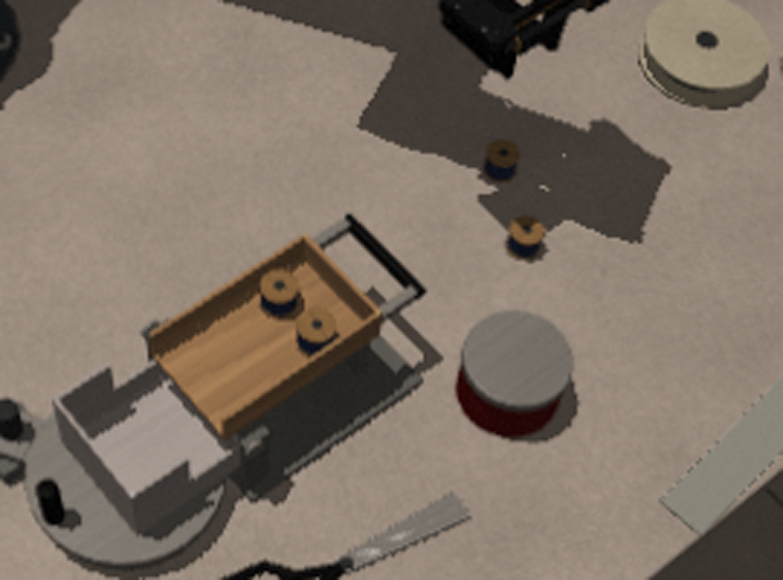

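Two spools stand in the tray. The next one is still at crop (503,153), so I'll descend on it.

jog_arm(motion=[0, 45, -1.5, 0, 0, 0, -0.5, 90, -1.5, 0, 0, 0, -1, 135, -1.5, 0, 0, 0, -1, 158, -1.5, 0, 0, 0, -1, 166, -1.5, 0, 0, 0, -1, 166, -1.5, 0, 0, 0])

```text
time_s: 25.52
position: [0.5284, 0.3925, 0.0318]
tcp_rot: [[-1.0, 0.0, -0.001], [0.001, -0.0, -1.0], [-0.0, -1.0, 0.0]]
force: [0.8, 1.0, 1.2]
opening: 0.571
```

jog_arm(motion=[0, 0, 0, 0, 0, 0, 0, 0, 0, 0, 0, 0, 0, 0, 0, 0, 0, 0, 0, 0, 0, 0, 0, 0], gripper=0.0)

```text
time_s: 26.02
position: [0.5284, 0.3936, 0.033]
tcp_rot: [[-1.0, 0.002, 0.001], [-0.001, 0.001, -1.0], [-0.002, -1.0, -0.001]]
force: [-0.9, -1.3, 5.6]
opening: 0.402
```

```bash
python3 - <<'E'
from h import *
st(); p=bot.read_state()['position'];plan([(p[0],p[1],.22,-90),(.564,-.003,.22,-90),(.564,-.003,.22,-90,2)])
E
```

```text
t 26.02 p [0.5284 0.3936 0.033 ] yaw -90.0 F [-0.9 -1.3  5.6] op 0.402 j [ 27.  48.  84.  -0.  47. 117.]
16
-0.1,-37.4,0,0,0,0,-0.2,-74.8,0,0,0,0,-0.2,-112.2,-0.1,0,0,-0.1,-0.3,-149.6,-0.1,0,0,-0.1,-0.4,-187,-0.1,0,0,-0.1,-4.3,-187.1,44,0,0,-0.1,-8.2,-187.1,88,0,0,-0.1,-12.2,-187.1,132.1,0,0,-0.1,-16.1,-187.1,176.2,0,0,-0.1,-20,-187.1,220.2,0,0,-0.1,-24,-187.2,264.3,0,0,-0.1,-27.9,-187.2,308.4,0,0,-0.1,-31.8,-187.2,352.4,0,0,-0.1,-35.8,-187.2,396.5,0,0,-0.1,-35.8,-187.2,396.5,0,0,-0.1,-35.8,-187.2,396.5,0,0,-0.1
```

jog_arm(motion=[0, -40, 0, 0, 0, 0, 0, -90, 0, 0, 0, 0, 0, -140, 0, 0, 0, 0, 0, -187, 0, 0, 0, 0, -5, -187, 50, 0, 0, 0, -10, -187, 100, 0, 0, 0, -14, -187, 150, 0, 0, 0, -18, -187, 200, 0, 0, 0, -22, -187, 250, 0, 0, 0, -26, -187, 300, 0, 0, 0, -32, -187, 350, 0, 0, 0, -36, -187, 396, 0, 0, 0, -36, -187, 396, 0, 0, 0, -36, -187, 396, 0, 0, 0])

```text
time_s: 27.78
position: [0.5632, -0.0022, 0.2183]
tcp_rot: [[-1.0, -0.001, -0.0], [0.0, 0.001, -1.0], [0.001, -1.0, -0.001]]
force: [-0.7, 0.4, -1.5]
opening: 0.406
```

```bash
python3 - <<'E'
from h import *
st(); plan([(.564,-.003,.14,-90),(.564,-.003,.130,-90)])
E
```

```text
t 27.77 p [ 0.5632 -0.0022  0.2183] yaw -90.0 F [-0.7  0.4 -1.5] op 0.406 j [-12.  27.  93.   0.  60.  78.]
3
-0.4,39.2,0.4,0,0,0,-0.8,78.3,0.9,0.1,0,0.1,-0.8,88.3,0.9,0.1,0,0.1
```

jog_arm(motion=[-1, 40, 1, 0, 0, 0, -1, 75, 1, 0, 0, 0, -1, 85, 1, 0, 0, 0, -1, 88.5, 1, 0, 0, 0, -1, 88.5, 1, 0, 0, 0])

```text
time_s: 28.4
position: [0.5655, -0.0033, 0.131]
tcp_rot: [[-1.0, 0.002, 0.001], [-0.001, -0.0, -1.0], [-0.002, -1.0, 0.0]]
force: [-0.2, -0.2, -0.2]
opening: 0.404
```

jog_arm(motion=[0, 0, 0, 0, 0, 0, 0, 0, 0, 0, 0, 0, 0, 0, 0, 0, 0, 0, 0, -30, 0, 0, 0, 0, 0, -80, 0, 0, 0, 0, 0, -100, 0, 0, 0, 0], gripper=0.57)

```text
time_s: 29.15
position: [0.5662, -0.004, 0.2331]
tcp_rot: [[-1.0, 0.005, 0.0], [-0.0, -0.001, -1.0], [-0.005, -1.0, 0.001]]
force: [-0.0, -0.2, -0.3]
opening: 0.572
```

```bash
python3 - <<'E'
from h import *
st(); plan([(.615,.344,.2,-90),(.615,.344,.2,-90,2)])
E
```

```text
t 29.15 p [ 0.5662 -0.004   0.2331] yaw -90.0 F [-0.  -0.2 -0.3] op 0.572 j [-12.  26.  92.   0.  62.  78.]
10
-6.1,4.1,-43.5,0,0,0,-12.2,8.2,-87,0,0,-0.1,-18.2,12.4,-130.5,0,0,-0.1,-24.3,16.5,-174,0,0,-0.1,-30.4,20.6,-217.5,0,0,-0.2,-36.5,24.7,-261,0,0,-0.2,-42.6,28.9,-304.5,-0.1,0,-0.3,-48.7,33,-348.1,-0.1,0,-0.3,-48.7,33,-348.1,-0.1,0,-0.3,-48.7,33,-348.1,-0.1,0,-0.3
```

jog_arm(motion=[-7, 5, -52, 0, 0, 0, -14, 10, -104, 0, 0, 0, -21, 15, -156, 0, 0, 0, -28, 20, -208, 0, 0, 0, -35, 25, -260, 0, 0, 0, -43, 29, -312, 0, 0, 0, -48.5, 33, -348, 0, 0, 0, -48.5, 33, -348, 0, 0, 0, -48.5, 33, -348, 0, 0, 0])

```text
time_s: 30.28
position: [0.6128, 0.3437, 0.1968]
tcp_rot: [[-1.0, -0.001, 0.0], [-0.0, -0.001, -1.0], [0.001, -1.0, 0.001]]
force: [0.1, -0.6, -0.1]
opening: 0.575
```

```bash
python3 - <<'E'
from h import *
st()
im,d=cap('scene','s8');cv2.imwrite('pics/c15.png',cv2.resize(im[80:280,200:470],None,fx=2.9,fy=2.9,interpolation=cv2.INTER_CUBIC)[:,:,::-1])
plan([(.615,.344,.031,-90)])
E
```

```text
t 30.27 p [0.6128 0.3437 0.1968] yaw -90.0 F [ 0.1 -0.6 -0.1] op 0.575 j [ 20.  39.  72.  -0.  69. 110.]
4
-0.5,41.5,-0.2,0,0,0,-1,83,-0.5,0,0,0,-1.6,124.5,-0.7,0,0,0,-2.1,166,-0.9,0,0,0
```

View pics/c15.png

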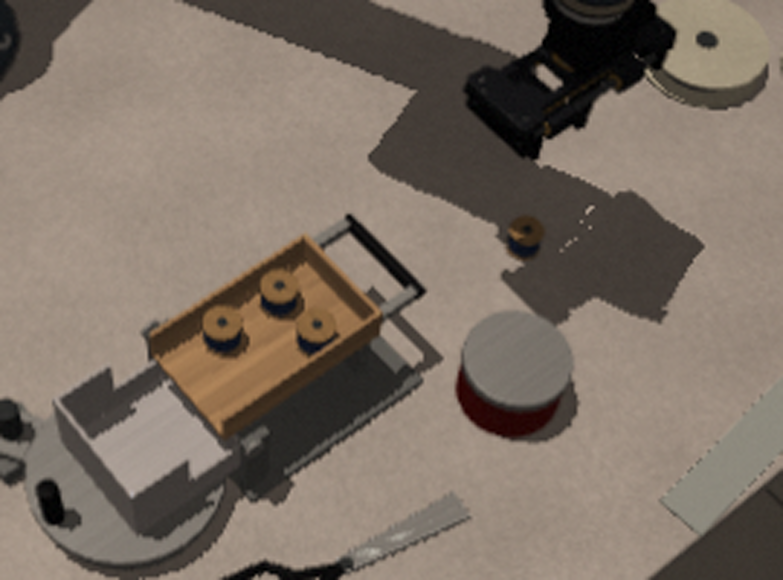

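Three spools are in the tray and the last one is unchanged at crop (527,229).

jog_arm(motion=[0, 45, -0.5, 0, 0, 0, -1, 90, -0.5, 0, 0, 0, -2, 135, -0.5, 0, 0, 0, -2, 158, -0.5, 0, 0, 0, -2, 165, -0.5, 0, 0, 0, -2, 165, -0.5, 0, 0, 0])

```text
time_s: 31.08
position: [0.616, 0.3448, 0.033]
tcp_rot: [[-1.0, 0.002, -0.0], [0.0, 0.001, -1.0], [-0.002, -1.0, -0.001]]
force: [-0.4, -0.1, 0.4]
opening: 0.573
```

jog_arm(motion=[0, 0, 0, 0, 0, 0, 0, 0, 0, 0, 0, 0, 0, 0, 0, 0, 0, 0, 0, 0, 0, 0, 0, 0], gripper=0.0)

```text
time_s: 31.58
position: [0.616, 0.3452, 0.0337]
tcp_rot: [[-1.0, 0.002, 0.0], [-0.0, 0.001, -1.0], [-0.002, -1.0, -0.001]]
force: [-0.9, 0.3, 7.7]
opening: 0.399
```

```bash
python3 - <<'E'
from h import *
st(); p=bot.read_state()['position'];plan([(p[0],p[1],.22,-90),(.618,-.003,.22,-90),(.618,-.003,.22,-90,2)])
E
```

```text
t 31.57 p [0.616  0.3452 0.0337] yaw -90.0 F [-0.9  0.3  7.7] op 0.399 j [ 20.  51.  77.  -0.  52. 110.]
15
-0.1,-37.3,0,0,0,0,-0.2,-74.5,-0.1,0,0,-0.1,-0.3,-111.8,-0.1,0,0,-0.1,-0.3,-149.1,-0.1,0,0,-0.1,-0.4,-186.3,-0.1,0,0,-0.1,-0.7,-186.3,43.4,0,0,-0.1,-0.9,-186.4,86.9,0,0,-0.1,-1.1,-186.4,130.4,0,0,-0.1,-1.3,-186.4,174,0,0,-0.1,-1.6,-186.5,217.5,0,0,-0.1,-1.8,-186.5,261,0,0,-0.1,-2,-186.5,304.5,0,0,-0.1,-2.2,-186.5,348.1,0,0,-0.1,-2.2,-186.5,348.1,0,0,-0.1,-2.2,-186.5,348.1,0,0,-0.1
```

jog_arm(motion=[0, -40, 0, 0, 0, 0, 0, -90, 0, 0, 0, 0, 0, -140, 0, 0, 0, 0, 0, -186, 0, 0, 0, 0, -1, -186, 50, 0, 0, 0, -1, -186, 100, 0, 0, 0, -1, -186, 150, 0, 0, 0, -1, -186, 200, 0, 0, 0, -2, -186, 250, 0, 0, 0, -2, -186, 300, 0, 0, 0, -2, -186, 348, 0, 0, 0, -2, -186, 348, 0, 0, 0, -2, -186, 348, 0, 0, 0])

```text
time_s: 33.2
position: [0.6169, -0.0029, 0.2178]
tcp_rot: [[-1.0, -0.001, -0.001], [0.001, 0.001, -1.0], [0.001, -1.0, -0.001]]
force: [0.6, -0.2, -1.1]
opening: 0.399
```

```bash
python3 - <<'E'
from h import *
st(); plan([(.618,-.003,.14,-90),(.618,-.003,.1315,-90)])
E
```

```text
t 33.2 p [ 0.6169 -0.0029  0.2178] yaw -90.0 F [ 0.6 -0.2 -1.1] op 0.399 j [-11.  31.  85.   0.  64.  79.]
3
-0.6,38.9,0.1,0,0,0,-1.1,77.8,0.2,0,0,0,-1.1,86.3,0.2,0,0,0
```

jog_arm(motion=[-1, 40, 0, 0, 0, 0, -1, 75, 0, 0, 0, 0, -1, 84, 0, 0, 0, 0, -1, 87.5, 0, 0, 0, 0, -1, 87.5, 0, 0, 0, 0])

```text
time_s: 33.83
position: [0.6191, -0.0028, 0.1317]
tcp_rot: [[-1.0, 0.002, 0.001], [-0.001, -0.0, -1.0], [-0.002, -1.0, 0.0]]
force: [0.9, -0.5, -0.0]
opening: 0.403
```

jog_arm(motion=[0, 0, 0, 0, 0, 0, 0, 0, 0, 0, 0, 0, 0, 0, 0, 0, 0, 0, 0, -30, 0, 0, 0, 0, 0, -80, 0, 0, 0, 0, 0, -110, 0, 0, 0, 0], gripper=0.57)

```text
time_s: 34.58
position: [0.6191, -0.0034, 0.2431]
tcp_rot: [[-1.0, 0.003, -0.0], [0.0, -0.001, -1.0], [-0.003, -1.0, 0.001]]
force: [0.4, 0.1, 0.6]
opening: 0.571
```

```bash
python3 - <<'E'
from h import *
st(); plan([(.591,.230,.24,-90),(.591,.230,.24,-90,2)])
E
```

```text
t 34.58 p [ 0.6191 -0.0034  0.2431] yaw -90.0 F [0.4 0.1 0.6] op 0.571 j [-11.  30.  83.   0.  67.  79.]
8
4.7,0.5,-38.9,0,0,0,9.4,1,-77.8,0,0,-0.1,14.1,1.4,-116.7,0,0,-0.1,18.7,1.9,-155.6,0,0,-0.1,23.4,2.4,-194.5,0,0,-0.2,28.1,2.9,-233.4,0,0,-0.2,28.1,2.9,-233.4,0,0,-0.2,28.1,2.9,-233.4,0,0,-0.2
```

jog_arm(motion=[6, 0, -50, 0, 0, 0, 12, 1, -100, 0, 0, 0, 18, 2, -150, 0, 0, 0, 24, 2, -200, 0, 0, 0, 28, 3, -233, 0, 0, 0, 28, 3, -233, 0, 0, 0, 28, 3, -233, 0, 0, 0], gripper=0.4)

```text
time_s: 35.45
position: [0.5902, 0.2293, 0.2376]
tcp_rot: [[-1.0, 0.0, 0.0], [-0.0, -0.001, -1.0], [-0.0, -1.0, 0.001]]
force: [-0.4, -0.4, -0.7]
opening: 0.4
```

```bash
python3 - <<'E'
from h import *
st()
im,d=cap('scene','s9');cv2.imwrite('pics/c16.png',cv2.resize(im[80:280,200:470],None,fx=2.9,fy=2.9,interpolation=cv2.INTER_CUBIC)[:,:,::-1])
cap('top','t9')
E
```

```text
t 35.45 p [0.5902 0.2293 0.2376] yaw -90.0 F [-0.4 -0.4 -0.7] op 0.4 j [ 11.  31.  81.  -0.  67. 101.]
```

View pics/c16.png

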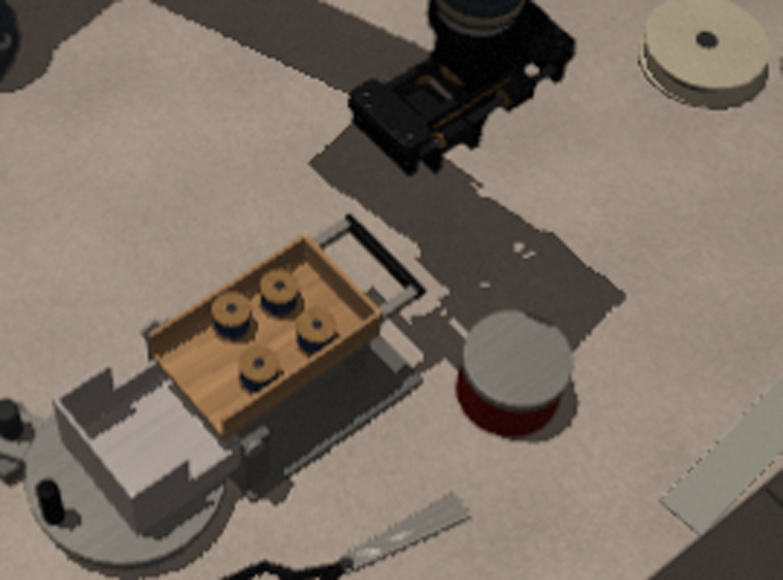

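View pics/t9.png

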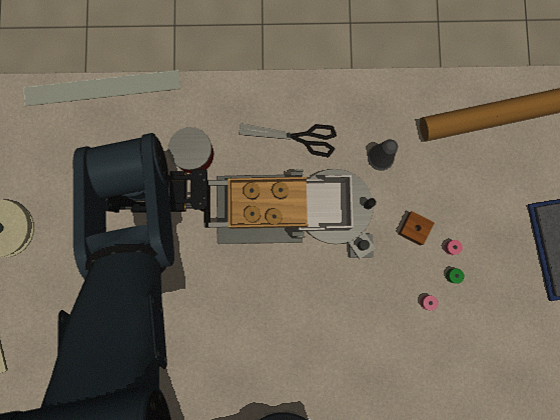

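All four spools stand in the tray, at top (251,190), (281,190), (252,213) and (274,216). One was nudged a little but is still well inside. No wooden spool is left on the table, so I'll go to the bar.

```bash
python3 - <<'E'
from h import *
st(); plan([(.591,.1643,.2,-90),(.591,.1643,.115,-90)])
E
```

```text
t 35.55 p [0.5905 0.2285 0.2376] yaw -90.1 F [-0.7  0.1  0.6] op 0.401 j [ 11.  31.  81.  -0.  67. 101.]
4
-0.3,18.8,32.1,0,0,0,-0.6,37.6,64.2,0,-0.1,0,-0.6,80.1,64.2,0,-0.1,0,-0.6,122.6,64.2,0,-0.1,0
```

jog_arm(motion=[0, 18, 32, 0, 0, 0, 0, 37, 64, 0, 0, 0, 0, 37, 64, 0, 0, 0, -0.5, 75, 64, 0, 0, 0, -0.5, 110, 64, 0, 0, 0, -0.5, 122, 64, 0, 0, 0, -0.5, 122, 64, 0, 0, 0])

```text
time_s: 36.42
position: [0.5909, 0.1659, 0.1155]
tcp_rot: [[-1.0, -0.0, -0.0], [0.0, 0.0, -1.0], [0.0, -1.0, -0.0]]
force: [0.2, -0.9, 0.2]
opening: 0.402
```

jog_arm(motion=[0, 0, 0, 0, 0, 0, 0, 0, 0, 0, 0, 0, 0, 0, 0, 0, 0, 0, 0, 0, 0, 0, 0, 0], gripper=0.0)

```text
time_s: 36.92
position: [0.5914, 0.1642, 0.1167]
tcp_rot: [[-1.0, 0.002, 0.001], [-0.001, -0.003, -1.0], [-0.002, -1.0, 0.003]]
force: [-1.0, -5.5, 3.3]
opening: 0.151
```

```bash
python3 - <<'E'
from h import *
st()
p=bot.read_state()['position']; r=.2149;a0=np.arctan2(.02,.214); yb=p[1];zb=p[2]
hy=yb-.214;hz=zb-.02
W=[(p[0],hy+r*np.cos(a0+t),hz+r*np.sin(a0+t),-90,1) for t in np.r_[np.arange(.05,1.16,.05)]]
plan(W)
E
```

```text
t 36.92 p [0.5914 0.1642 0.1167] yaw -89.9 F [-1.  -5.5  3.3] op 0.151 j [ 5. 39. 90. -0. 51. 95.]
23
0,-10.7,1.3,-0.2,0.1,-0.1,0,-21.2,3.2,-0.2,0.1,-0.1,-0.1,-31.7,5.5,-0.2,0.1,-0.1,-0.1,-42.1,8.4,-0.2,0.1,-0.1,-0.1,-52.3,11.8,-0.2,0.1,-0.1,-0.1,-62.3,15.7,-0.2,0.1,-0.1,-0.1,-72.1,20.1,-0.2,0.1,-0.1,-0.1,-81.7,25,-0.2,0.1,-0.1,-0.1,-91,30.3,-0.2,0.1,-0.1,-0.1,-100,36.1,-0.2,0.1,-0.1,-0.1,-108.8,42.4,-0.2,0.1,-0.1,-0.1,-117.2,49,-0.2,0.1,-0.1,-0.1,-125.2,56.1,-0.2,0.1,-0.1,-0.2,-132.9,63.6,-0.2,0.1,-0.1,-0.2,-140.3,71.5,-0.2,0.1,-0.1,-0.2,-147.2,79.7,-0.2,0.1,-0.1,-0.2,-153.7,88.3,-0.2,0.1,-0.1,-0.2,-159.8,97.1,-0.2,0.1,-0.1,-0.2,-165.4,106.3,-0.2,0.1,-0.1,-0.1,-170.5,115.7,-0.2,0.1,-0.1,-0.1,-175.2,125.4,-0.2,0.1,-0.1,-0.1,-179.4,135.3,-0.2,0.1,-0.1,-0.1,-183,145.4,-0.2,0.1,-0.1
```

jog_arm(motion=[0, -10.7, 1.3, 0, 0, 0, 0, -21.2, 3.2, 0, 0, 0, 0, -31.7, 5.5, 0, 0, 0, 0, -42, 8.4, 0, 0, 0, 0, -52, 11.8, 0, 0, 0, 0, -62, 15.7, 0, 0, 0, 0, -72, 20, 0, 0, 0, 0, -82, 25, 0, 0, 0, 0, -91, 30, 0, 0, 0, 0, -100, 36, 0, 0, 0, 0, -109, 42, 0, 0, 0, 0, -117, 49, 0, 0, 0, 0, -117, 49, 0, 0, 0])

```text
time_s: 38.55
position: [0.5915, 0.1181, 0.2343]
tcp_rot: [[-1.0, 0.003, -0.001], [0.001, 0.003, -1.0], [-0.003, -1.0, -0.003]]
force: [3.9, 4.4, -0.6]
opening: 0.15
```

```bash
python3 - <<'E'
from h import *
st()
im,d=cap('scene','s10');cv2.imwrite('pics/c17.png',cv2.resize(im[80:280,200:470],None,fx=2.9,fy=2.9,interpolation=cv2.INTER_CUBIC)[:,:,::-1])
E
```

```text
t 38.55 p [0.5915 0.1181 0.2343] yaw -90.0 F [ 3.9  4.4 -0.6] op 0.15 j [ 1. 29. 86.  0. 65. 91.]
```

View pics/c17.png

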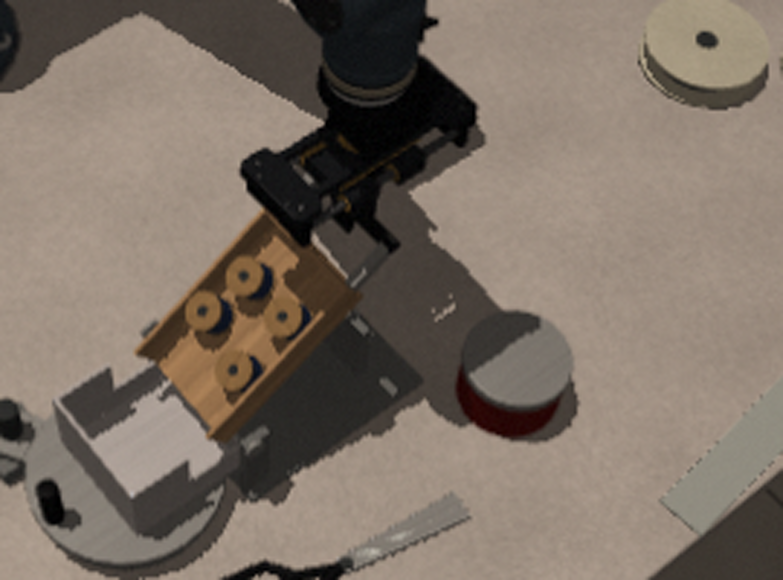

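Force is low and the spools are still resting at about 0.6 rad. I'll continue slowly.

```bash
python3 - <<'E'
from h import *
r=.2149;a0=np.arctan2(.02,.214);p=bot.read_state()['position']
plan([(.5914,-.0498+r*np.cos(a0+t),.0967+r*np.sin(a0+t),-90,1) for t in np.arange(.64,1.17,.04)])
print(np.arctan2(p[2]-.0967,p[1]+.0498)-a0,np.hypot(p[2]-.0967,p[1]+.0498))
E
```

```text
14
0,-6.6,8.5,0.2,0,-0.2,0,-12.9,14.3,0.2,0,-0.2,0,-19,20.4,0.2,0,-0.2,0,-24.8,26.8,0.2,0,-0.2,0,-30.3,33.3,0.2,0,-0.2,-0.1,-35.6,40.1,0.2,0,-0.2,-0.1,-40.6,47.1,0.2,0,-0.2,-0.1,-45.3,54.3,0.2,0,-0.2,-0.1,-49.7,61.7,0.2,0,-0.2,-0.1,-53.9,69.2,0.2,0,-0.2,-0.2,-57.7,76.9,0.2,0,-0.2,-0.2,-61.2,84.8,0.2,0,-0.2,-0.2,-64.4,92.7,0.2,0,-0.2,-0.2,-67.3,100.8,0.2,0,-0.2
0.5912417907386205 0.2170685249219333
```

jog_arm(motion=[0, -6.6, 8, 0, 0, 0, 0, -13, 13.5, 0, 0, 0, 0, -19, 20, 0, 0, 0, 0, -25, 26.5, 0, 0, 0, 0, -30.5, 33, 0, 0, 0, 0, -36, 40, 0, 0, 0, 0, -41, 47, 0, 0, 0, 0, -45.5, 54, 0, 0, 0, 0, -50, 61.5, 0, 0, 0, 0, -54, 69, 0, 0, 0, 0, -58, 77, 0, 0, 0, 0, -61.5, 85, 0, 0, 0, 0, -64.5, 93, 0, 0, 0, 0, -67.5, 101, 0, 0, 0, 0, -67.5, 101, 0, 0, 0, 0, -67.5, 101, 0, 0, 0])

```text
time_s: 40.6
position: [0.5919, 0.0181, 0.3038]
tcp_rot: [[-1.0, 0.006, 0.001], [-0.001, 0.004, -1.0], [-0.006, -1.0, -0.004]]
force: [2.2, 5.5, 9.8]
opening: 0.149
```

```bash
python3 - <<'E'
from h import *
st()
im,d=cap('scene','s11');cv2.imwrite('pics/c18.png',cv2.resize(im[80:280,200:470],None,fx=2.9,fy=2.9,interpolation=cv2.INTER_CUBIC)[:,:,::-1])
p=bot.read_state()['position'];print(np.arctan2(p[2]-.0967,p[1]+.0498)-.093,np.hypot(p[2]-.0967,p[1]+.0498))
E
```

```text
t 40.6 p [0.5919 0.0181 0.3038] yaw -89.9 F [2.2 5.5 9.8] op 0.149 j [-9. 24. 83.  0. 73. 81.]
1.1606071339350967 0.2179055350385173
```

View pics/c18.png

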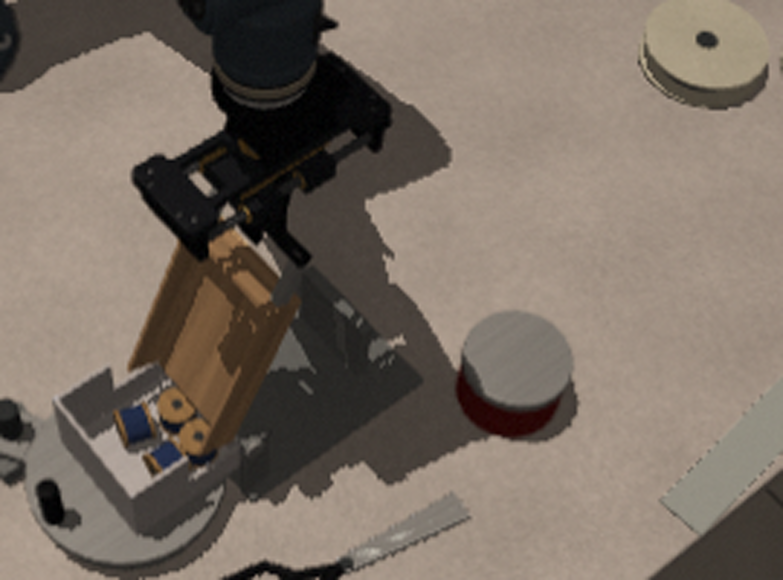

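```bash
python3 - <<'E'
from h import *
im,d=load('s11');cv2.imwrite('pics/c19.png',cv2.resize(im[195:260,215:290],None,fx=10,fy=9,interpolation=cv2.INTER_CUBIC)[:,:,::-1])
w=cloud('scene',d);print(np.round(w[215:236:2,258:276:2,2]*1000));print(np.round(w[215:236:2,258:276:2,1]*1000))
E
```

```text
[[ 73.  71.  72.  85.  94. 101. 104. 102. 113.]
 [ 69.  71.  67.  71.  87.  93.  95. 101. 108.]
 [ 76.  70.  68.  73.  83.  87.  90. 102. 107.]
 [ 72.  67.  67.  71.  74.  86.  90.  91. 103.]
 [ 69.  67.  71.  69.  69.  42.  83.  91. 142.]
 [ 72.  71.  71.  63.  77.  71.  73.  84. 143.]
 [ 59.  57.  56.  68.  70.  67.  73. 133. 130.]
 [ 48.  48.  64.  73.  70.  70.  74. 127. 124.]
 [ 68.  39.  67.  71.  67.  68. 113. 119. 106.]
 [ 74.  72.  74.  67.  72.  68. 111. 107.  97.]
 [ 71.  72.  74.  71.  66.  69. 100. 102.  57.]]
[[ -67.  -62.  -58.  -58.  -57.  -55.  -52.  -47.  -46.]
 [ -69.  -66.  -60.  -57.  -58.  -56.  -52.  -50.  -48.]
 [ -75.  -69.  -64.  -61.  -60.  -57.  -54.  -54.  -51.]
 [ -77.  -72.  -67.  -64.  -61.  -60.  -58.  -54.  -54.]
 [ -80.  -75.  -72.  -67.  -63.  -51.  -59.  -58.  -70.]
 [ -84.  -80.  -75.  -69.  -69.  -63.  -59.  -59.  -73.]
 [ -84.  -79.  -75.  -74.  -70.  -65.  -63.  -77.  -72.]
 [ -84.  -80.  -80.  -79.  -74.  -70.  -67.  -79.  -74.]
 [ -93.  -81.  -85.  -82.  -76.  -73.  -82.  -80.  -72.]
 [ -98.  -94.  -90.  -84.  -81.  -76.  -85.  -79.  -73.]
 [-101.  -97.  -94.  -89.  -83.  -80.  -85.  -82.  -64.]]
```

View pics/c19.png

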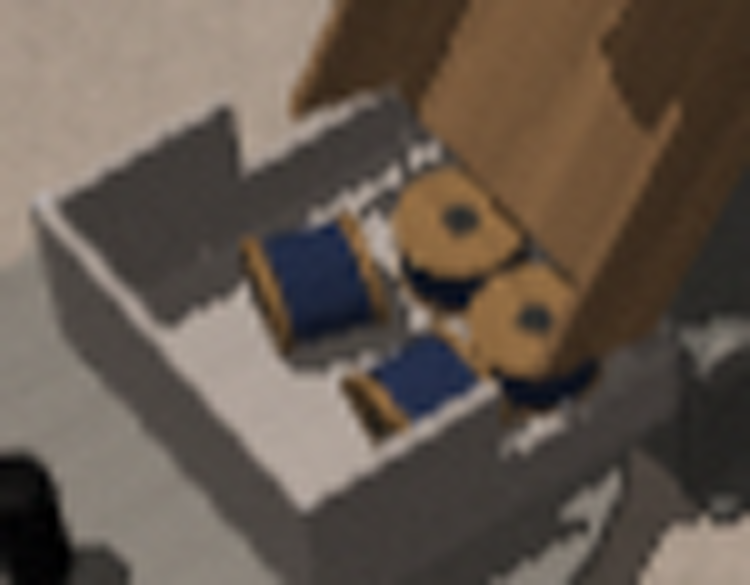

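All four spools are in the hopper: two standing with tops at about 70 mm (floor 40 + 30), and two lying. I'll lower the tray along the same arc.

jog_arm(motion=[0, 3, -8, 0, 0, 0, 0, 6, -16, 0, 0, 0, 0, 9.5, -24, 0, 0, 0, 0, 13.5, -32, 0, 0, 0, 0, 17.5, -39.5, 0, 0, 0, 0, 22, -47, 0, 0, 0, 0, 26.5, -54, 0, 0, 0, 0, 31.5, -61, 0, 0, 0, 0, 37, -68, 0, 0, 0, 0, 42.5, -74.5, 0, 0, 0, 0, 48.5, -81, 0, 0, 0, 0, 54.5, -87.5, 0, 0, 0, 0, 61, -93, 0, 0, 0, 0, 67.5, -101, 0, 0, 0, 0, 67.5, -101, 0, 0, 0])

```text
time_s: 42.52
position: [0.5913, 0.1173, 0.232]
tcp_rot: [[-1.0, 0.001, 0.001], [-0.001, -0.0, -1.0], [-0.001, -1.0, 0.0]]
force: [5.6, 1.8, 0.8]
opening: 0.15
```

jog_arm(motion=[0, 8, -7, 0, 0, 0, 0, 17, -13, 0, 0, 0, 0, 26, -19, 0, 0, 0, 0, 35, -24, 0, 0, 0, 0, 45, -29, 0, 0, 0, 0, 55, -33.3, 0, 0, 0, 0, 65, -37.2, 0, 0, 0, 0, 75, -40.6, 0, 0, 0, 0, 85.3, -43.5, 0, 0, 0, 0, 95.8, -45.8, 0, 0, 0, 0, 106.3, -47.7, 0, 0, 0, 0, 116, -49, 0, 0, 0, 0, 116, -49, 0, 0, 0])

```text
time_s: 44.15
position: [0.5912, 0.1642, 0.1183]
tcp_rot: [[-1.0, 0.001, 0.002], [-0.002, -0.004, -1.0], [-0.001, -1.0, 0.004]]
force: [1.5, -6.0, 12.8]
opening: 0.15
```

```bash
python3 - <<'E'
from h import *
st()
E
```

```text
t 44.15 p [0.5912 0.1642 0.1183] yaw -89.9 F [ 1.5 -6.  12.8] op 0.15 j [ 5. 39. 90. -0. 52. 95.]
```

jog_arm(motion=[0, 0, 0, 0, 0, 0, 0, 0, 0, 0, 0, 0, 0, 0, 0, 0, 0, 0, 0, -30, 0, 0, 0, 0, 0, -80, 0, 0, 0, 0, 0, -120, 0, 0, 0, 0, 0, -125, -50, 0, 0, 0, 0, -125, -100, 0, 0, 0, 0, -125, -150, 0, 0, 0, 0, -125, -150, 0, 0, 0], gripper=0.4)

```text
time_s: 45.4
position: [0.589, 0.3195, 0.2404]
tcp_rot: [[-1.0, -0.002, 0.005], [-0.005, 0.0, -1.0], [0.002, -1.0, -0.0]]
force: [-0.9, -0.7, -0.1]
opening: 0.399
```

```bash
python3 - <<'E'
from h import *
st()
im,d=cap('scene','s12');cv2.imwrite('pics/c20.png',cv2.resize(im[130:330,100:400],None,fx=2.6,fy=2.6,interpolation=cv2.INTER_CUBIC)[:,:,::-1])
im,d=cap('top','t12');cv2.imwrite('pics/c21.png',cv2.resize(im[110:270,160:400],None,fx=3.3,fy=3.3,interpolation=cv2.INTER_CUBIC)[:,:,::-1])
w=cloud('top',d)
h=(w[...,2]>.06)&(w[...,2]<.09)&(np.hypot(w[...,0]-.495,w[...,1]+.196)<.03);print('pin head',h.sum(),np.nanmedian(w[h],0))
b=(abs(w[...,0]-.59)<.03)&(abs(w[...,1]-.1645)<.008)&(w[...,2]>.05);print('bar z',np.nanmedian(w[b],0))
for y in(-.04,.03,.1):
  b=(abs(w[...,0]-.59)<.03)&(abs(w[...,1]-y)<.008);print('floor',y,np.nanmedian(w[b],0))
E
```

```text
t 45.4 p [0.589  0.3195 0.2404] yaw -89.7 F [-0.9 -0.7 -0.1] op 0.399 j [ 19.  34.  75.   0.  71. 109.]
pin head 93 [ 0.49380226 -0.19416739  0.07765917]
bar z [0.58979857 0.16242485 0.11839431]
floor -0.04 [ 0.58941216 -0.04012072  0.09720507]
floor 0.03 [0.58831585 0.02922264 0.09740176]
floor 0.1 [0.59018925 0.10018781 0.09736682]
```

View pics/c20.png

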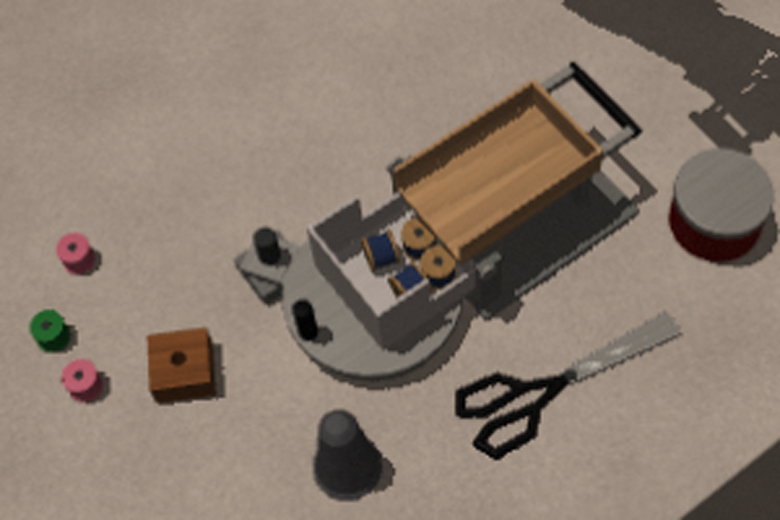

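View pics/c21.png

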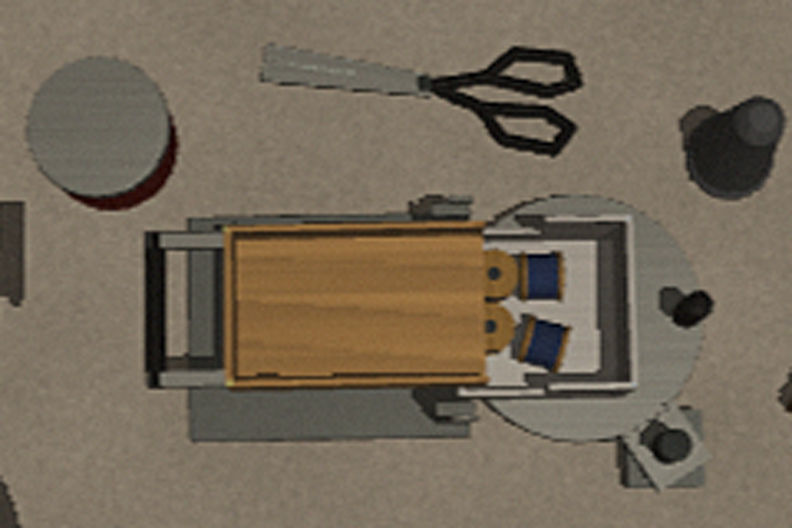

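The tray is level (floor at 97 mm along its length) and empty. All four spools are in the hopper and the pin head's top is at about 78 mm. The tin, cone and shears are unmoved.

```bash
python3 - <<'E'
from h import *
print(bot.hand_in())
E
```

```text
the job is handed in; nothing more can be done
None
```

The job is done and handed in at about 45 s of the 210 s limit. There were four thread spools on the table, and all of them are now in the hopper.

- **Order:** I swung the hopper round by its post and pushed the pin down through both holes. Then I stood all four spools in the tray, lifted the bar to about 1.16 rad, and let the tray back down before releasing it.
- **Pin:** its head's top measured about 78 mm above the table both before and after tipping, so it is fully home.
- **Tray:** the floor measured 97 mm near the lip, in the middle and near the end wall, so it is level, and it is empty.
- **Spools:** two stand and two lie in the hopper. The two standing ones, tops at about 70 mm, reach under the tray's lip when seen from above.
- **Left alone:** the tin, cone, shears and the pink and green look-alikes look untouched in the last pictures.
- **Forces:** readings I took stayed below about 13 N, and I let go of everything before handing in.

No check failed. One spool had moved a little inside the tray before tipping, but it stayed well inside and needed no correction.

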